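# Clamp a stack of battery cells in the compression fixture

### The arm

A 6-joint arm with a two-finger parallel gripper is mounted at the origin on a cart in front of the work surface, level with it; the furniture and walls round the work are solid. World frame = base frame: x ahead of the robot, y to its left, z up, the work surface at z = 0. Lengths are in m, angles in rad, forces in N, time in s.
With the tool pointing down it reaches from about 0.325 to 0.85 m from the base axis. Payload 4.4 kg.
Tool frame: the origin (TCP) lies midway between the tips of the shut fingers; the grasp point (between the pads) lies ctrl.pinch_z behind it (ctrl.pinch_z is the distance from the TCP to the grasp point, in m); z points along the fingers, y is the line along which they close (so a half turn about z gives the same grasp; the last joint's range is limited). The gripper opens to 94 mm and grips with 3 to 60 N. Pads are 16 mm wide; open, the fingers measure 119 mm over their backs; the gripper's body (75 mm by 177 mm) begins 78 mm behind the grasp point.
Start: joints at [-1.423, 0.207, 1.542, -0, 1.393, -0.15], TCP at [0.169, -0.55, 0.205] pointing down, gripper open.
Joint ranges: [-2.73, 2.73], [-0.86, 2.22], [0.23, 2.46], [-1.11, 4.25], [0.08, 2.63], [-2.82, 2.82]. Speed limits (rad/s): [2.79, 2.79, 3.14, 3.14, 3.14, 3.14].

### API

Orientations are given as a unit quaternion [x, y, z, w].
In Python, from station import ctrl, get_image, get_calibration, finish_job, finder gives the robot as it stands. The module is installed in compiled form; this text tells all that it offers.
- The arm moves only by the tool play_rows, never from a script. Its argument "targets" is a list of rows, each a list of 7 numbers: the shift along the tool's x, y, z in cm, then the turn, a rotation vector about the tool's x, y, z in degrees, then the opening, from 0 (shut) to 1 (fully open). In form: [[dx, dy, dz, rx, ry, rz, grip], ...]. A call has 1 to 8 rows; each row shifts and turns the commanded pose from where the row before left it, along the tool's axes as they then stand; what a row does not reach is not made up. A row lasts 1/12 s, in which the tool goes at most 41.7 mm and 7.16 degrees, less where a joint would pass 70% of its speed; a pose out of reach is approached as far as the arm can. A call is refused whole if a number of a shift passes 4.17 or a number of a turn 7.16, either way. A call with a gripper value outside its range is refused whole. The fingers move at their own pace and stop on an object; "squeeze" is the grip in N (left out, the last holds). Time passes only in rows, so rows that do not move let the fingers close. It gives the time, the measured TCP pose, the force, the opening and the grip force at its end, in the units of the state.
- ctrl.observe(): the state, without advancing time (a new reading comes with each control period).
- get_image(name): name is "scene" or "side" or "wrist"; returns (picture, depth): 480x640x3 uint8, red, green, blue; 480x640 float32, m along the optical axis (not along the pixel's ray), 0 where there is no reading.
- get_calibration(name): a dict with "K" (3x3 intrinsics, pixels), "position" and "attitude" of the camera in the world; the wrist camera has in their place "T_tool_cam" (4x4, takes a point from camera to tool coordinates, whose origin is the TCP and whose axes are the flange's). Camera axes: x right, y up, looking along -z (the intrinsics and any distortion apply to the point x, -y, -z); pixel columns grow to the right and rows downward; lengths in m; the calibration is good to about 2 mm. A picture is of the moment at which its call begins: read the wrist's pose just before it. get_calibration takes no time and is no camera call.
- finish_job(): hands the job in; it is judged then, once.
Trained networks look in the newest picture that a camera, given by its name, has taken for a name from the list of things; names that differ only in an ending like _2 or _b are one class to them, and where a whole thing is asked for, a point or a joint stands for the part that bears it (a point fixed in the world has none). Each returns a list of dicts, best first, with "score" (0 to 1); they miss things now and then, are a little off and sometimes report something else, mostly with a low value. They report only what shows in the picture. A call takes as long as a camera call.
- finder.look_for(query, camera): "extent" ([left, top, right, bottom] in pixels, round what is visible of it).
- finder.trace(query, camera): "mask" (480x640 bool, what is visible of it) and "extent" ([left, top, right, bottom] in pixels, round what is visible of it).
- finder.landmark_of(query, camera): "xy" ([column, row] in pixels: a listed point, or the origin of a listed thing).
The state is a dict: "time": time; "q": joint angles; "qd": joint speeds; "joint_efforts": joint torques, N m; "tool_pos": TCP position; "tcp_rot": TCP orientation; "ft_force": force on the tool from outside, world axes, zero at the start; "moment": the same for the moment, N m; "width": opening from 0.0 (shut) to 1.0 (fully open); "finger_force": force on a finger pad.
Only numpy, scipy, OpenCV 4.12 (cv2) and the standard library are available. Lean on these libraries where they do the work, as an engineer would, in place of code of your own. Each camera call takes 0.05 s, during which the arm holds its last target. There are 200 camera calls.

### The job

Open the orange lever and slide the tailstock back, then stand every blue battery cell upright on the bed of the compression fixture, in one row against the fixed end plate with all positive (red-ringed) terminals on the side of the red rail. With the lever still open and all cells in, slide the tailstock up so that its pointer lines up with the mark that has as many dots as there are cells, lock the lever again, and turn the torque knob clockwise until it slips and clicks; stop within the first few clicks (at least one, never as many as six) and leave the stack clamped. Leave the tools and other things on the bench alone.

Things in the scene. Friction and masses are not known exactly. Their poses are not given: they have to be found in the camera images.
- fixture: Cell compression fixture, fixed to the bench. Origin at bench level on the bed's centre line; x across the bed, y along it towards the blue fixed end plate, z up. Bed surface z = 20 mm, 124 mm wide, y -200 to 184. Rails along it, 10 mm above the bed, inner faces x = -33 (painted red) and +33 mm (bare steel). End plate: inner face y = 150, 66 mm wide, top z = 78 mm; the row of cells starts there.
- tailstock (a joint): Travel (m) of the tailstock along the bed, -0.080 (back) to 0.135, growing towards the end plate; equals the fixture y of the drawn-in pressure plate's front face. 0.064 at two dots, 0.026 at three, -0.012 at four: 10 mm short of a tight stack. Slides with 3 N (locked: over 30 N). It reaches 112 mm back: blue block 56 mm wide, top 82 mm over the bench, with the knob; then a saddle 92 mm wide, top 42.5 mm.
- slide_grip (a point): On the tailstock's grip for sliding it: a black upright tab on the saddle, 12 mm thick across the bed, 26 mm long along it, top 91 mm above the bench; this point is on its centre line 11 mm below its top, 26 mm to the +x side of the bed's centre line and 92 mm behind the plane of the drawn-in pressure plate. Axes as the fixture's.
- pointer (a point): Tip of the small orange pointer on the tailstock's -x side, at bed level, 37 mm behind the plane of the drawn-in pressure plate. At a mark it coincides with that mark's point.
- mark2 (a point): Engraved black line across the bed's -x margin (outside the red rail) with 2 black dots beside it on its +y side: the tailstock's place for 2 cells. Point on the line at bed level.
- mark3 (a point): Engraved black line across the bed's -x margin (outside the red rail) with 3 black dots beside it on its +y side: the tailstock's place for 3 cells. Point on the line at bed level.
- mark4 (a point): Engraved black line across the bed's -x margin (outside the red rail) with 4 black dots beside it on its +y side: the tailstock's place for 4 cells. Point on the line at bed level.
- clamp_lever (a joint): Angle (rad) of the orange clamp lever on the saddle: 0 locked, pointing straight back along the bed (-y); 1.45 fully open, pointing across to the red-rail side (-x). Opens clockwise from above about an upright axis. The brake holds below about 0.6, is off above 0.75. Turns with 0.2 to 0.25 Nm (4 to 5 N at the grip point) and stays where it is left.
- lever_grip (a point): Point inside the clamp lever's orange bar (14 mm thick), 59 mm above the bench, bar top 7 mm higher, 54 mm from the lever's axis; the bar goes 18 mm further out. The lever's axis lies 54 mm along this point's +y; its x runs across the bar, its z up.
- drive_shaft (a joint): Angle (rad) of the white collar under the torque knob: the shaft that drives the pressure plate out, 4 mm per rad, clockwise from above positive, 0 = drawn in, at most 5.0 (20 mm). It turns with 0.09 Nm and holds where it is left.
- torque_knob (a joint): Slip (rad) between torque knob and collar, 0 at the start, clockwise from above positive. Up to about 0.15 Nm the knob takes the collar along (this stays under 0.2); beyond, its ratchet slips and clicks every 0.52 rad (30 degrees). The knob's own turn is this plus drive_shaft. Turned back it draws the plate in.
- knob_grip (a point): On the upright axis of the torque knob, 8 mm below the top of its bar. Black knob: round skirt 42 mm across, on it an upright bar 40 mm long (this point's x), 14 mm wide (its y), 27 mm tall; bar top 124 mm, skirt top 97 mm above the bench. A white line on top marks one half of the bar.
- press_plate: Upright pressure plate of the tailstock, 58 mm wide, 10 mm thick, top 77 mm above the bench. Origin in its front face (towards the end plate), on the bed's centre line, at bed level.
- cell1: Prismatic battery cell 1, blue with a white band, standing upright on its solid grey cooling foot: 60 mm wide (its x), 38 mm thick (its y), 60 mm tall plus terminals 5.5 mm; 0.22 to 0.35 kg, mostly in the 10 mm foot. Origin at the centre of its underside, z up. Positive terminal (brass on a red ring) 18 mm towards its -x, negative (grey on black) towards +x. All alike; some may be absent.
- cell2: Prismatic battery cell 2, blue with a white band, standing upright on its solid grey cooling foot: 60 mm wide (its x), 38 mm thick (its y), 60 mm tall plus terminals 5.5 mm; 0.22 to 0.35 kg, mostly in the 10 mm foot. Origin at the centre of its underside, z up. Positive terminal (brass on a red ring) 18 mm towards its -x, negative (grey on black) towards +x. All alike; some may be absent.
- cell3: Prismatic battery cell 3, blue with a white band, standing upright on its solid grey cooling foot: 60 mm wide (its x), 38 mm thick (its y), 60 mm tall plus terminals 5.5 mm; 0.22 to 0.35 kg, mostly in the 10 mm foot. Origin at the centre of its underside, z up. Positive terminal (brass on a red ring) 18 mm towards its -x, negative (grey on black) towards +x. All alike; some may be absent.
- cell4: Prismatic battery cell 4, blue with a white band, standing upright on its solid grey cooling foot: 60 mm wide (its x), 38 mm thick (its y), 60 mm tall plus terminals 5.5 mm; 0.22 to 0.35 kg, mostly in the 10 mm foot. Origin at the centre of its underside, z up. Positive terminal (brass on a red ring) 18 mm towards its -x, negative (grey on black) towards +x. All alike; some may be absent.
- cutters: Bystander, to be left alone: flush cutters with blue grips, lying flat, about 51 x 144 x 13 mm. Origin at the centre of its underside.
- screwdriver: Bystander, to be left alone: screwdriver with a dark handle, lying, about 21 x 165 x 22 mm. Origin at the centre of its underside.
- red_marker: Bystander, to be left alone: red marker, lying, about 15 x 147 x 16 mm. Origin at the centre of its underside.
- oil_bottle: Bystander, to be left alone: small white dispensing bottle with a blue nozzle, standing, 25 mm across, 94 mm tall. Origin at the centre of its underside.
- relay_block: Bystander, to be left alone: black relay block with three pins on top, standing, 30 x 42 x 58 mm. Origin at the centre of its underside.
- red_carton: Bystander, to be left alone: small red and white carton, standing, 58 x 82 x 85 mm. Origin at the centre of its underside.

How it is judged:
On the way, in this order (a step that is already met when the one before it is completed fails the run):
1. every cell stands upright on the bed between the rails, positive terminal on the red-rail side, the clamp lever being open (x of cell1 in the frame of fixture between -0.008 and 0.008 m and y of cell1 in the frame of fixture between -0.03 and 0.145 m and z of cell1 in the frame of fixture between 0.014 and 0.027 m and angle between each of cell1, cell2, cell3, cell4's own z axis and vertical below 0.12 rad and x of mark3 in the frame of cell1 below -0.02 m and x of cell2 in the frame of fixture between -0.008 and 0.008 m and y of cell2 in the frame of fixture between -0.03 and 0.145 m and z of cell2 in the frame of fixture between 0.014 and 0.027 m and x of mark3 in the frame of cell2 below -0.02 m and x of cell3 in the frame of fixture between -0.008 and 0.008 m and y of cell3 in the frame of fixture between -0.03 and 0.145 m and z of cell3 in the frame of fixture between 0.014 and 0.027 m and x of mark3 in the frame of cell3 below -0.02 m and x of cell4 in the frame of fixture between -0.008 and 0.008 m and y of cell4 in the frame of fixture between -0.03 and 0.145 m and z of cell4 in the frame of fixture between 0.014 and 0.027 m and x of mark3 in the frame of cell4 below -0.02 m and value of joint clamp_lever above 0.8 rad), for 0.2 s.
2. the tailstock's pointer is within 5 mm of one of the marks and the clamp lever is locked, the knob not yet slipped ((distance between pointer and mark2 below 0.005 m or distance between pointer and mark3 below 0.005 m or distance between pointer and mark4 below 0.005 m) and value of joint clamp_lever below 0.3 rad and value of joint torque_knob below 0.35 rad), for 0.2 s.
3. the torque knob has slipped by at least one click with the pressure plate pressing on the stack (value of joint torque_knob above 0.4 rad and contact force between press_plate and anything else above 3 N and value of joint clamp_lever below 0.3 rad), for 0.2 s.
At the end, for the whole second after the job is handed in: All cells upright (within 7 degrees) on the bed, red terminals on the red-rail side; pointer within 6 mm of a mark; lever locked (below 0.3 rad); pressure plate pressing on the stack with over 3 N (only the right mark allows it); knob slipped at least one click (0.4 rad) and under six (3.0 rad) (all of step 3 and x of cell1 in the frame of fixture between -0.008 and 0.008 m and y of cell1 in the frame of fixture between -0.03 and 0.145 m and z of cell1 in the frame of fixture between 0.014 and 0.027 m and angle between each of cell1, cell2, cell3, cell4's own z axis and vertical below 0.12 rad and x of mark3 in the frame of cell1 below -0.02 m and x of cell2 in the frame of fixture between -0.008 and 0.008 m and y of cell2 in the frame of fixture between -0.03 and 0.145 m and z of cell2 in the frame of fixture between 0.014 and 0.027 m and x of mark3 in the frame of cell2 below -0.02 m and x of cell3 in the frame of fixture between -0.008 and 0.008 m and y of cell3 in the frame of fixture between -0.03 and 0.145 m and z of cell3 in the frame of fixture between 0.014 and 0.027 m and x of mark3 in the frame of cell3 below -0.02 m and x of cell4 in the frame of fixture between -0.008 and 0.008 m and y of cell4 in the frame of fixture between -0.03 and 0.145 m and z of cell4 in the frame of fixture between 0.014 and 0.027 m and x of mark3 in the frame of cell4 below -0.02 m and (distance between pointer and mark2 below 0.006 m or distance between pointer and mark3 below 0.006 m or distance between pointer and mark4 below 0.006 m) and value of joint torque_knob below 3 rad and linear speed of each of cell1, cell2, cell3, cell4 below 0.02 m/s); the robot touches nothing.
It fails at once if the torque knob is driven on to six clicks of slip (3.0 rad) (value of joint torque_knob above 3 rad).
It fails at once if a bystander is shifted by more than 40 mm (distance of any of cutters, screwdriver, red_marker, oil_bottle, relay_block, red_carton from where it was at the start of the episode above 0.04 m).
Of cell1, cell2, cell3, cell4 only 2 to 4 are there at a start; the rules pass over those that are not, and their reading is None.
At some moment in a run one of cell1, cell2, cell3, cell4 may be knocked a few centimetres aside while the robot is not near it.
Once in a run the grip may slacken for a moment while it holds something.
It also fails if it takes over 210 s, if anything falls off the work surface, if the arm or the gripper's body presses on something with over 40 N, if the wrist force passes 120 N, or if a joint passes its speed limit or range.

## Working session

There is one attempt and no reset: what is moved stays moved. The work goes in short steps, Python scripts to look and compute and a tool call to move; the robot and the scene stay as the last step left them, time stands still between calls to the robot, and variables do not carry over. Pictures are saved under pics/ and viewed, at most 14 in all, crops included, and the job is handed in when it is done.

Besides the shell and the picture viewer there is one more tool, called after "Call:" as name(argument=value, ...) on one line, values as JSON. play_rows: Moves the arm, as the interface text tells. Its arguments: {"type":"object","properties":{"targets":{"type":"array"},"squeeze":{"type":"number"}},"required":["targets"]}

```bash
mkdir -p pics; cat > h.py <<'E'
import numpy as np, cv2
from scipy.spatial.transform import Rotation as R
from station import ctrl, get_image, get_calibration, finish_job, finder
def campose(n, st=None):
    c=get_calibration(n)
    if n=='wrist':
        st=st or ctrl.observe()
        T=np.eye(4);T[:3,:3]=R.from_quat(st['tcp_rot']).as_matrix();T[:3,3]=st['tool_pos']
        M=T@np.array(c['T_tool_cam'])
    else:
        M=np.eye(4);a=np.array(c['attitude'])
        M[:3,:3]=R.from_quat(a).as_matrix() if a.size==4 else a; M[:3,3]=c['position']
    return c,M
def undist(c,u,v):
    K=np.array(c['K']);d=c.get('distortion',c.get('dist'))
    p=cv2.undistortPoints(np.array([[[u,v]]],float),K,None if d is None else np.array(d,float))[0,0]
    return p
def ray(n,u,v,M=None):
    c,M0=campose(n); M=M0 if M is None else M
    p=undist(c,u,v); return M[:3,3], M[:3,:3]@np.array([p[0],-p[1],-1.])
def at_z(n,u,v,z,M=None):
    o,d=ray(n,u,v,M); return o+d*(z-o[2])/d[2]
def cloud(n,dep,M=None):
    c,M0=campose(n); M=M0 if M is None else M
    v,u=np.mgrid[0:480,0:640]
    d=c.get('distortion',c.get('dist'))
    p=cv2.undistortPoints(np.stack([u,v],-1).reshape(-1,1,2).astype(float),np.array(c['K']),None if d is None else np.array(d,float)).reshape(480,640,2)
    P=np.stack([p[...,0]*dep,-p[...,1]*dep,-dep],-1)
    return P@M[:3,:3].T+M[:3,3]
def save(n,name):
    M=campose(n)[1]; im,d=get_image(n); cv2.imwrite(f'pics/{name}.png',im[...,::-1]); return im,d,M
E
python3 - <<'E'
from h import *
s=ctrl.observe();print({k:np.round(v,3) for k,v in s.items()},ctrl.pinch_z)
for n in('scene','side','wrist'):
    print({k:np.round(v,3).tolist() if not isinstance(v,str) else v for k,v in get_calibration(n).items()})
    save(n,n+'0')
E
```

```text
{'time': np.float64(0.0), 'q': array([-1.422,  0.207,  1.543, -0.   ,  1.394, -0.15 ]), 'qd': array([ 0.   , -0.001, -0.   ,  0.   , -0.002,  0.001]), 'joint_efforts': array([ 0.0000e+00, -3.7088e+01, -2.8141e+01,  7.0000e-02,  3.6000e-02,
       -0.0000e+00]), 'tool_pos': array([ 0.169, -0.549,  0.204]), 'tcp_rot': array([ 0.989,  0.149, -0.   , -0.001]), 'ft_force': array([0.531, 0.158, 0.448]), 'moment': array([-0.033, -0.007,  0.006]), 'finger_force': np.float64(0.0), 'width': np.float64(1.001)} 0.0188
{'K': [[451.424, 0.0, 323.551], [0.0, 451.424, 244.12], [0.0, 0.0, 1.0]], 'position': [-0.411, 0.699, 0.618], 'attitude': [-0.24, 0.499, 0.748, -0.364]}
{'K': [[579.995, 0.0, 317.987], [0.0, 579.995, 243.736], [0.0, 0.0, 1.0]], 'position': [0.38, 0.922, 0.933], 'attitude': [-0.033, 0.418, 0.905, -0.079]}
{'K': [[337.613, 0.0, 318.312], [0.0, 337.613, 239.597], [0.0, 0.0, 1.0]], 'T_tool_cam': [[-0.0, 0.959, 0.282, 0.082], [1.0, 0.0, 0.0, -0.0], [0.0, 0.282, -0.959, -0.179], [0.0, 0.0, 0.0, 1.0]]}
```

View pics/side0.png

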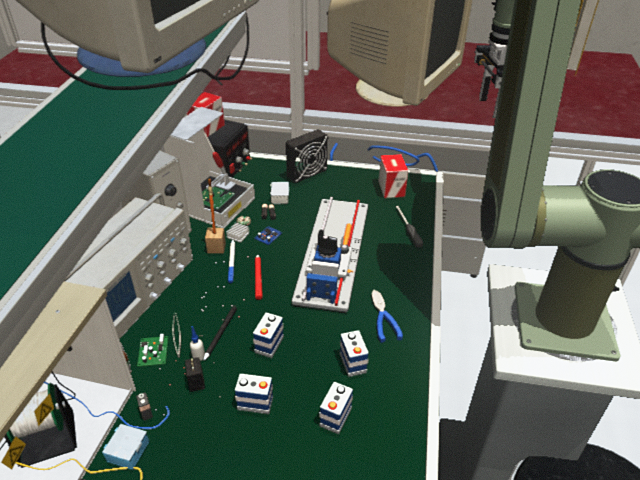

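View pics/scene0.png

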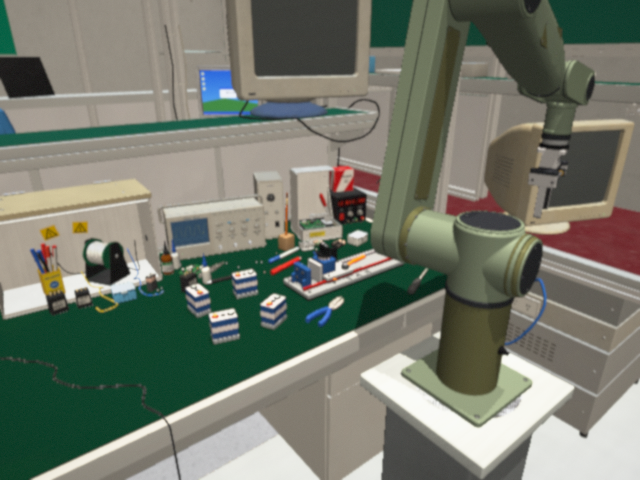

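```bash
python3 - <<'E'
from h import *
im,d,M=save('side','side1')
P=cloud('side',d)
Z={'fixture':0,'mark2':.02,'mark3':.02,'mark4':.02,'pointer':.02,'slide_grip':.08,'lever_grip':.059,'knob_grip':.116}
for cam in('side','scene'):
    get_image(cam)
    for q,z in Z.items():
        for r in finder.landmark_of(q,cam)[:2]:
            print(cam,q,round(r['score'],2),np.round(r['xy'],0),np.round(at_z(cam,*r['xy'],z),3))
    for r in finder.trace('cell1',cam):
        m=r['mask']; print(cam,'cell',round(r['score'],2),np.round(r['extent']))
E
```

```text
side fixture 0.74 [331. 253.] [ 0.524 -0.126  0.   ]
side mark2 0.94 [359. 235.] [ 0.464 -0.185  0.02 ]
side mark2 0.83 [352. 260.] [ 0.469 -0.088  0.02 ]
side mark3 0.94 [359. 235.] [ 0.464 -0.185  0.02 ]
side mark3 0.83 [352. 260.] [ 0.469 -0.088  0.02 ]
side mark4 0.94 [359. 235.] [ 0.464 -0.185  0.02 ]
side mark4 0.83 [352. 260.] [ 0.469 -0.088  0.02 ]
side pointer 0.63 [346. 274.] [ 0.477 -0.041  0.02 ]
side pointer 0.42 [324. 283.] [ 0.52  -0.001  0.02 ]
side slide_grip 0.56 [319. 235.] [ 0.549 -0.096  0.08 ]
side slide_grip 0.56 [346. 229.] [ 0.491 -0.128  0.08 ]
side lever_grip 0.68 [346. 235.] [ 0.491 -0.133  0.059]
side lever_grip 0.33 [255. 406.] [0.584 0.362 0.059]
side knob_grip 0.75 [325. 240.] [ 0.525 -0.037  0.116]
side knob_grip 0.36 [346. 233.] [ 0.484 -0.07   0.116]
side cell 0.93 [339. 330. 369. 374.]
side cell 0.85 [234. 376. 273. 412.]
side cell 0.74 [255. 314. 279. 356.]
side cell 0.72 [319. 382. 351. 431.]
scene fixture 0.71 [343. 275.] [ 0.521 -0.114  0.   ]
scene mark2 0.8 [350. 279.] [ 0.458 -0.085  0.02 ]
scene mark2 0.75 [357. 271.] [ 0.484 -0.139  0.02 ]
scene mark3 0.8 [350. 279.] [ 0.458 -0.085  0.02 ]
scene mark3 0.75 [357. 271.] [ 0.484 -0.139  0.02 ]
scene mark4 0.8 [350. 279.] [ 0.458 -0.085  0.02 ]
scene mark4 0.75 [357. 271.] [ 0.484 -0.139  0.02 ]
scene pointer 0.72 [334. 282.] [ 0.474 -0.04   0.02 ]
scene slide_grip 0.76 [337. 250.] [ 0.537 -0.101  0.08 ]
scene lever_grip 0.68 [359. 258.] [ 0.487 -0.148  0.059]
scene lever_grip 0.32 [199. 306.] [0.514 0.348 0.059]
scene knob_grip 0.49 [324. 245.] [ 0.523 -0.041  0.116]
scene knob_grip 0.44 [349. 279.] [0.32  0.041 0.116]
scene cell 0.9 [262. 294. 285. 327.]
scene cell 0.69 [408. 277. 420. 294.]
scene cell 0.67 [230. 271. 259. 296.]
scene cell 0.61 [209. 312. 240. 346.]
scene cell 0.6 [184. 284. 210. 316.]
```

Four cells are in front of the fixture, near side pixels (267,335), (354,352), (254,393) and (335,406). The end plate is the near blue block and the orange lever lies at (346,235). Next I move over the fixture for a close look.

Call:
play_rows(targets=[[0,0,-3,0,0,5.75,1],[0,0,-3,0,0,5.75,1],[0,0,-3,0,0,5.75,1],[2.5,-3,0,0,0,0,1],[2.5,-3,0,0,0,0,1],[2.5,-3,0,0,0,0,1],[2.5,-3,0,0,0,0,1],[2.5,-3,0,0,0,0,1]])

```text
time: 1.87
tool_pos: [0.2953, -0.3984, 0.2957]
tcp_rot: [1.0, -0.002, 0.0, 0.0]
ft_force: [-0.1, -0.9, -0.7]
width: 0.999
finger_force: 0.0
```

Call:
play_rows(targets=[[2.5,-3,0,0,0,0,1],[2.5,-3,0,0,0,0,1],[2.5,-3,0,0,0,0,1],[2.5,-3,0,0,0,0,1],[2.5,-3,0,0,0,0,1],[2.5,-3,0,0,0,0,1],[2.5,-3,0,0,0,0,1],[2.5,-3,0,0,0,0,1]])

```text
time: 2.53
tool_pos: [0.4961, -0.1585, 0.2957]
tcp_rot: [1.0, -0.001, 0.0, 0.0]
ft_force: [0.6, -1.0, 1.1]
width: 1.001
finger_force: 0.0
```

Call:
play_rows(targets=[[2.5,-3,0,0,0,0,1],[2,-3,0,0,0,0,1],[0,0,0,0,0,0,1]])

```text
time: 2.78
tool_pos: [0.5428, -0.095, 0.2952]
tcp_rot: [1.0, 0.002, 0.001, -0.001]
ft_force: [-1.2, -0.7, -0.2]
width: 1.0
finger_force: 0.0
```

```bash
cat >> h.py <<'E'
Z={'fixture':0,'mark2':.02,'mark3':.02,'mark4':.02,'pointer':.02,'slide_grip':.08,'lever_grip':.059,'knob_grip':.116,'press_plate':.02}
def st():
    s=ctrl.observe(); m=R.from_quat(s['tcp_rot']).as_matrix()
    print('t',round(float(s['time']),2),'tcp',np.round(s['tool_pos'],4),'yaw',round(float(np.degrees(np.arctan2(m[1,0],m[0,0]))),2),'tilt',np.round(m[:2,2],3),'w',round(float(s['width']),3),'F',np.round(s['ft_force'],1),'q6',round(float(s['q'][5]),2)); return s
def to(x,y,z,yaw=None):
    "rotate-first deltas: drz deg, then tool dx,dy,dz cm"
    s=ctrl.observe(); m=R.from_quat(s['tcp_rot']).as_matrix(); y0=np.degrees(np.arctan2(m[1,0],m[0,0]))
    yaw=y0 if yaw is None else yaw; a=np.radians(yaw); d=(np.array([x,y,z])-s['tool_pos'])*100
    print('rz',round((y0-yaw+180)%360-180,1),'dx,dy,dz',np.round([d[0]*np.cos(a)+d[1]*np.sin(a), d[0]*np.sin(a)-d[1]*np.cos(a), -d[2]],2))
E
python3 - <<'E'
from h import *
st(); im,d,M=save('wrist','w1')
for q,z in Z.items():
    for r in finder.landmark_of(q,'wrist')[:3]:
        print(q,round(r['score'],2),np.round(r['xy'],0),np.round(at_z('wrist',*r['xy'],z,M),3))
E
```

```text
t 2.78 tcp [ 0.5428 -0.095   0.2952] yaw 0.27 tilt [0.001 0.003] w 1.0 F [-1.2 -0.7 -0.2] q6 1.23
fixture 0.77 [336. 217.] [ 0.52 -0.12  0.  ]
fixture 0.52 [253. 103.] [ 0.672 -0.008  0.   ]
mark2 0.84 [315. 256.] [ 0.468 -0.09   0.02 ]
mark2 0.6 [371. 254.] [ 0.47  -0.168  0.02 ]
mark2 0.57 [342. 253.] [ 0.473 -0.128  0.02 ]
mark3 0.84 [315. 256.] [ 0.468 -0.09   0.02 ]
mark3 0.6 [371. 254.] [ 0.47  -0.168  0.02 ]
mark3 0.57 [342. 253.] [ 0.473 -0.128  0.02 ]
mark4 0.84 [315. 256.] [ 0.468 -0.09   0.02 ]
mark4 0.6 [371. 254.] [ 0.47  -0.168  0.02 ]
mark4 0.57 [342. 253.] [ 0.473 -0.128  0.02 ]
pointer 0.82 [279. 254.] [ 0.47  -0.038  0.02 ]
slide_grip 0.55 [315. 206.] [ 0.55 -0.09  0.08]
knob_grip 0.64 [267. 241.] [ 0.518 -0.037  0.116]
press_plate 0.66 [248. 221.] [0.518 0.003 0.02 ]
press_plate 0.34 [129. 273.] [0.439 0.179 0.02 ]
```

View pics/w1.png

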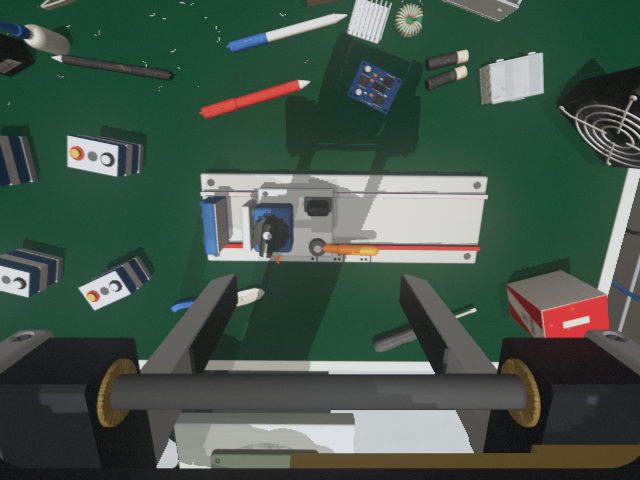

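The wrist view shows the bed along the image x axis (202..487, 175..262). The lever is at (345,249), the knob at (267,238), the slide grip at (317,206) and the end plate at (212,225). The red rail faces the robot. Now I fit the bed outline and the cells by depth.

```bash
cat >> h.py <<'E'
def cells(im,P):
    "standing cells: top face at z~.06 -> centre, yaw of cell x (pos->neg)"
    out=[]
    m=((P[...,2]>.053)&(P[...,2]<.068)).astype(np.uint8)
    m[P[...,0]<.3]=0
    n,l,s,c=cv2.connectedComponentsWithStats(m)
    for i in range(1,n):
        if s[i,4]<120: continue
        q=P[l==i]
        r=cv2.minAreaRect((q[:,:2]*1000).astype(np.float32)); (cx,cy),(w,h),a=r
        if not(48<max(w,h)<74 and 28<min(w,h)<52): continue
        a=np.radians(a+(0 if w>h else 90)); ax=np.array([np.cos(a),np.sin(a)])
        c_=im[l==i].astype(float); red=(c_[:,0]>150)&(c_[:,0]-c_[:,2]>60)
        if red.sum()<2: print('nored',cx,cy); continue
        if (q[red][:,:2].mean(0)*1000-[cx,cy])@ax>0: ax=-ax
        out.append((cx/1000,cy/1000,np.degrees(np.arctan2(ax[1],ax[0])),w,h,red.sum()))
        print('cell %.4f %.4f yaw %.1f  %.0fx%.0f red%d'%out[-1])
    return out
E
python3 - <<'E'
from h import *
st(); im,d,M=save('wrist','w2'); P=cloud('wrist',d,M)
print('bench z',np.median(P[400//2:220,100:200,2]))
b=(np.abs(P[...,2]-.02)<.008)&(abs(P[...,0]-.52)<.12)&(abs(P[...,1]+.12)<.25)&(im.min(-1)>90)
pts=(P[b][:,:2]*1000).astype(np.float32)
n,l,s,c=cv2.connectedComponentsWithStats(b.astype(np.uint8)); 
print('bed',cv2.minAreaRect(pts), [ (x.tolist()) for x in s if x[4]>200])
for i in range(1,n):
    if s[i,4]>500: print(cv2.minAreaRect((P[l==i][:,:2]*1000).astype(np.float32)), np.percentile(P[l==i],[1,99],axis=0))
t=(P[...,2]>.07)&(abs(P[...,0]-.52)<.1)&(P[...,1]<.09)&(P[...,1]>-.35)
n,l,s,c=cv2.connectedComponentsWithStats(t.astype(np.uint8))
for i in range(1,n):
    if s[i,4]>60: print('tall',s[i],np.percentile(P[l==i],[2,50,98],axis=0).round(3).tolist())
cells(im,P)
E
```

```text
t 3.28 tcp [ 0.5399 -0.1013  0.2956] yaw -0.23 tilt [ 0. -0.] w 0.997 F [ 0.9 -0.   0. ] q6 1.23
bench z 0.0001164006366270176
bed ((491.4140319824219, -126.82537841796875), (383.0021667480469, 180.6279296875), 89.79635620117188) [[0, 0, 640, 480, 292599], [195, 172, 287, 19, 4748], [220, 194, 32, 48, 707], [327, 194, 152, 47, 6786], [203, 246, 69, 13, 598], [313, 246, 159, 13, 1559]]
((570.2186889648438, -127.10372924804688), (382.9931335449219, 22.943828582763672), 89.71743774414062) [[ 0.55870096 -0.31409149  0.01789961]
 [ 0.58199205  0.06025714  0.02373827]]
((520.76171875, 11.719293594360352), (41.9566650390625, 66.50347137451172), 88.8243637084961) [[ 0.48812494 -0.00920755  0.01835354]
 [ 0.55165457  0.03192118  0.02431889]]
((519.8722534179688, -215.60655212402344), (205.21670532226562, 66.44181823730469), 89.71586608886719) [[ 0.48715331 -0.31535548  0.01814827]
 [ 0.55066167 -0.11551262  0.02208546]]
((470.1809387207031, 15.392894744873047), (96.9417953491211, 19.26560401916504), 89.80103302001953) [[ 0.46080966 -0.03025903  0.01806663]
 [ 0.47969771  0.0627383   0.02229339]]
((470.1388244628906, -205.16213989257812), (224.39320373535156, 21.314023971557617), 89.91149139404297) [[ 0.45984529 -0.31531209  0.01825002]
 [ 0.47692199 -0.09725018  0.02228503]]
tall [195 200  20  53 789] [[0.491, 0.03, 0.071], [0.523, 0.037, 0.078], [0.553, 0.046, 0.08]]
tall [301 200  22  13 255] [[0.542, -0.105, 0.074], [0.549, -0.093, 0.09], [0.553, -0.081, 0.092]]
tall [ 235  203   52   52 2258] [[0.496, -0.06, 0.073], [0.527, -0.038, 0.093], [0.549, -0.002, 0.125]]
tall [    0   274   640   206 73180] [[0.535, -0.17, 0.32], [0.563, -0.105, 0.411], [0.574, -0.032, 0.428]]
cell 0.6066 0.1765 yaw -101.4  61x38 red142
nored 533.5584716796875 -50.419586181640625
cell 0.4315 0.1923 yaw -65.4  38x61 red88
```

```bash
python3 - <<'E'
from h import *
s=st(); im,d,M=save('wrist','w3'); P=cloud('wrist',d,M)
h=cv2.cvtColor(im,cv2.COLOR_RGB2HSV)
o=(h[...,0]>8)&(h[...,0]<24)&(h[...,1]>130)&(h[...,2]>120)&(P[...,2]>.052)&(P[...,2]<.072)&(abs(P[...,0]-.5)<.1)&(P[...,1]<0)&(P[...,1]>-.3)
q=P[o];print(o.sum(),np.percentile(q,[1,5,50,95,99],axis=0).round(4).tolist(),cv2.minAreaRect((q[:,:2]*1000).astype(np.float32)))
pv=im[225:275,295:390]; cv2.imwrite('pics/lev.png',cv2.resize(pv,None,fx=8,fy=8,interpolation=cv2.INTER_CUBIC)[...,::-1])
finder.landmark_of('lever_grip','wrist')
for r in finder.landmark_of('lever_grip','wrist')[:2]+finder.landmark_of('clamp_lever','wrist')[:2]: print(r['score'],at_z('wrist',*r['xy'],.059,M))
# axis hub: circle centre guess pixel (317,247) at z .066
print(at_z('wrist',317,247,.066,M))
ax,ay=np.array(q[:,0].mean()),0
to(q[:,0].mean(),-.15,.12,90)
E
```

```text
t 3.33 tcp [ 0.54   -0.1012  0.2956] yaw -0.22 tilt [ 0. -0.] w 1.0 F [ 0.3 -0.5 -0.8] q6 1.23
486 [[0.4847, -0.1677, 0.0547], [0.4858, -0.165, 0.056], [0.4921, -0.1358, 0.0633], [0.4966, -0.104, 0.0667], [0.497, -0.1001, 0.0675]] ((490.9802551269531, -133.90573120117188), (70.14784240722656, 13.066214561462402), 89.59500122070312)Traceback (most recent call last):
  File "<stdin>", line 8, in <module>
ValueError: it knows: cell, cutters, fixture, knob_grip, lever_grip, mark, oil_bottle, pointer, press_plate, red_carton, red_marker, relay_block, screwdriver, slide_grip
```

View pics/lev.png

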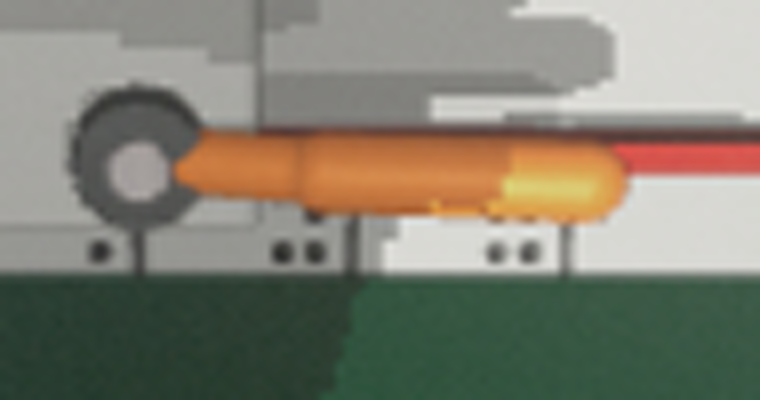

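The crop shows the lever's hub at about (138,170) and its bar straight back, with the tip near x=625, plus marks of 2, 3 and 4 dots. Now I grasp the lever.

Call:
play_rows(targets=[[0,0,1,0,0,-6.94,0.45],[0,0,1,0,0,-6.94,0.45],[0,0,1,0,0,-6.94,0.45],[0,0,1,0,0,-6.94,0.45],[0,0,1,0,0,-6.94,0.45],[0,0,1,0,0,-6.94,0.45],[0,0,1,0,0,-6.94,0.45],[0,0,1,0,0,-6.94,0.45]])

```text
time: 4.15
tool_pos: [0.5403, -0.1004, 0.215]
tcp_rot: [0.884, 0.467, 0.0, 0.0]
ft_force: [0.4, 0.4, 0.4]
width: 0.47
finger_force: 0.0
```

Call:
play_rows(targets=[[0,0,1,0,0,-6.94,0.45],[0,0,1,0,0,-6.94,0.45],[0,0,1,0,0,-6.94,0.45],[0,0,1,0,0,-6.94,0.45],[0,0,1,0,0,-6.94,0.45],[-2.4,-2.4,0,0,0,0,0.45],[-2.4,-2.4,0,0,0,0,0.45],[0,0,2,0,0,0,0.45]])

```text
time: 4.82
tool_pos: [0.4923, -0.1526, 0.1486]
tcp_rot: [0.707, 0.707, -0.0, 0.003]
ft_force: [1.2, 0.9, 0.5]
width: 0.452
finger_force: 0.0
```

Call:
play_rows(targets=[[0,0,3,0,0,0,0.45],[0,0,1,0,0,0,0.45],[0,0,0,0,0,0,0.45],[0,0,0,0,0,0,0.45]])

```text
time: 5.15
tool_pos: [0.4922, -0.1482, 0.1053]
tcp_rot: [0.706, 0.708, -0.0, -0.001]
ft_force: [0.7, -0.1, -0.2]
width: 0.447
finger_force: 0.0
```

```bash
python3 - <<'E'
from h import *
st(); to(.491,-.150,.047,90); im,d,M=save('wrist','w4')
for r in finder.landmark_of('lever_grip','wrist')[:2]: print(r['score'],r['xy'],at_z('wrist',*r['xy'],.059,M))
E
```

```text
t 5.15 tcp [ 0.4922 -0.1482  0.1053] yaw 90.11 tilt [-0.001  0.001] w 0.447 F [ 0.7 -0.1 -0.2] q6 -0.46
rz 0.1 dx,dy,dz [-0.18 -0.12  5.83]
0.96 [314.5, 257.9] [ 0.48895525 -0.14511565  0.059     ]
```

View pics/w4.png

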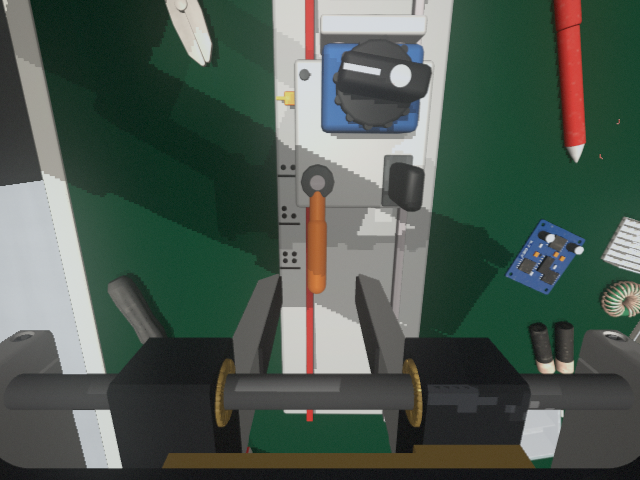

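The fingers straddle the lever (bar 317,200..290). I go down, grip it and swing it open.

Call:
play_rows(targets=[[-0.1,-0.2,3,0,0,0,0.45],[0,0,2.8,0,0,0,0.45],[0,0,0,0,0,0,0.45],[0,0,0,0,0,0,0],[0,0,0,0,0,0,0],[0,0,0,0,0,0,0],[0,0,0,0,0,0,0],[0,0,0,0,0,0,0]], squeeze=15)

```text
time: 5.92
tool_pos: [0.4907, -0.15, 0.0489]
tcp_rot: [0.706, 0.708, -0.0, 0.001]
ft_force: [-0.2, -2.1, 6.7]
width: 0.143
finger_force: 15.0
```

Call:
play_rows(targets=[[0.04,-0.65,0,0,0,6.9,0],[0.04,-0.65,0,0,0,6.9,0],[0.04,-0.65,0,0,0,6.9,0],[0.04,-0.65,0,0,0,6.9,0],[0.04,-0.65,0,0,0,6.9,0],[0.04,-0.65,0,0,0,6.9,0],[0,0,0,0,0,0,0],[0,0,0,0,0,0,0]])

```text
time: 6.58
tool_pos: [0.4541, -0.1363, 0.0487]
tcp_rot: [0.911, 0.413, -0.001, 0.0]
ft_force: [-3.4, -0.1, 6.5]
width: 0.135
finger_force: 15.0
```

Call:
play_rows(targets=[[0.04,-0.65,0,0,0,6.9,0],[0.04,-0.65,0,0,0,6.9,0],[0.04,-0.65,0,0,0,6.9,0],[0.04,-0.65,0,0,0,6.9,0],[0.04,-0.65,0,0,0,6.9,0],[0.03,-0.5,0,0,0,5,0],[0,0,0,0,0,0,0],[0,0,0,0,0,0,0]])

```text
time: 7.25
tool_pos: [0.4352, -0.1036, 0.0485]
tcp_rot: [0.997, 0.082, -0.002, -0.0]
ft_force: [-7.2, -0.3, 11.1]
width: 0.14
finger_force: 14.9
```

Call:
play_rows(targets=[[0,0,0,0,0,0,0.45],[0,0,0,0,0,0,0.45],[0,0,0,0,0,0,0.45],[0,0,-3,0,0,0,0.45],[0,0,-3,0,0,0,0.45],[0,0,-3,0,0,0,0.45],[0,0,0,0,0,-6.72,0.45],[0,0,0,0,0,-6.72,0.45]])

```text
time: 7.92
tool_pos: [0.4393, -0.1045, 0.1402]
tcp_rot: [0.98, 0.199, 0.003, 0.002]
ft_force: [-0.1, -0.1, -0.3]
width: 0.451
finger_force: 0.0
```

Call:
play_rows(targets=[[0,0,0,0,0,-6.72,0.45],[0,0,0,0,0,-6.72,0.45],[0,0,0,0,0,-6.72,0.45],[0,0,0,0,0,-6.72,0.45],[0,0,0,0,0,-6.72,0.45],[0,0,0,0,0,-6.72,0.45],[0,0,0,0,0,-6.72,0.45],[0,0,0,0,0,-6.72,0.45]])

```text
time: 8.58
tool_pos: [0.4371, -0.1036, 0.1374]
tcp_rot: [0.784, 0.621, 0.0, 0.0]
ft_force: [0.4, 0.3, -0.2]
width: 0.452
finger_force: 0.0
```

Call:
play_rows(targets=[[0,0,0,0,0,-6.72,0.45],[0,0,0,0,0,-6.72,0.45],[0.3,3.7,0,0,0,0,0.45],[0.3,3.7,0,0,0,0,0.45],[0.3,3.7,0,0,0,0,0.45],[0,0,0,0,0,0,0.45],[0,0,0,0,0,0,0.45]])

```text
time: 9.17
tool_pos: [0.549, -0.0947, 0.1365]
tcp_rot: [0.708, 0.707, -0.0, -0.001]
ft_force: [-0.8, 0.0, -0.7]
width: 0.451
finger_force: 0.0
```

```bash
python3 - <<'E'
from h import *
st(); im,d,M=save('wrist','w5'); P=cloud('wrist',d,M)
for q in('slide_grip','lever_grip','pointer'):
  for r in finder.landmark_of(q,'wrist')[:2]: print(q,r['score'],r['xy'],at_z('wrist',*r['xy'],Z[q],M))
t=(P[...,2]>.082)&(P[...,2]<.1)&(abs(P[...,0]-.55)<.03)&(abs(P[...,1]+.1)<.04)
print(t.sum(),np.percentile(P[t],[2,50,98],axis=0).round(4).tolist())
to(.546,-.093,.062,90)
E
```

```text
t 9.17 tcp [ 0.549  -0.0947  0.1365] yaw 89.93 tilt [-0.001  0.   ] w 0.451 F [-0.8  0.  -0.7] q6 -0.33
slide_grip 0.77 [318.2, 251.4] [ 0.54839311 -0.09020601  0.08      ]
pointer 0.79 [223.0, 167.0] [ 0.46654745 -0.03362989  0.02      ]
pointer 0.45 [272.5, 186.2] [ 0.50845214 -0.05011443  0.02      ]
577 [[0.5411, -0.1025, 0.0842], [0.5469, -0.0897, 0.0902], [0.5526, -0.0787, 0.0919]]
rz -0.2 dx,dy,dz [ 0.19 -0.07  7.54]
```

View pics/w5.png

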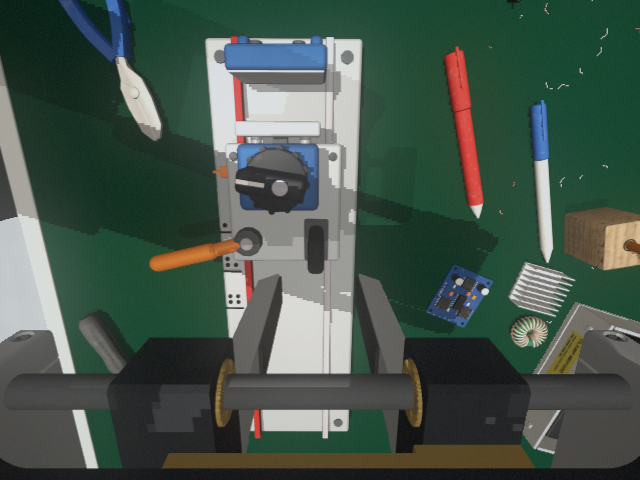

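The lever is open, from hub (247,242) to tip (155,265), and the grip tab sits at (317,247) between the fingers. Now I slide the tailstock back.

Call:
play_rows(targets=[[0.4,-0.2,4,0,0,0,0.45],[0,0,3.5,0,0,0,0.45],[0,0,0,0,0,0,0],[0,0,0,0,0,0,0],[0,0,0,0,0,0,0],[0,0,0,0,0,0,0],[0,0,0,0,0,0,0]], squeeze=25)

```text
time: 9.95
tool_pos: [0.5473, -0.0917, 0.0652]
tcp_rot: [0.708, 0.706, 0.001, 0.002]
ft_force: [-8.7, 0.6, 5.6]
width: 0.134
finger_force: 3.7
```

Call:
play_rows(targets=[[-1.5,0,0,0,0,0,0],[-2.5,0,0,0,0,0,0],[-3,0,0,0,0,0,0],[-3,0,0,0,0,0,0],[-3,0,0,0,0,0,0],[-3,0,0,0,0,0,0],[-2,0,0,0,0,0,0],[-1.2,0,0,0,0,0,0]])

```text
time: 10.62
tool_pos: [0.546, -0.2856, 0.0651]
tcp_rot: [0.709, 0.705, 0.0, 0.001]
ft_force: [-2.1, 3.4, 7.6]
width: 0.126
finger_force: 25.0
```

Call:
play_rows(targets=[[0,0,0,0,0,0,0],[0,0,0,0,0,0,0.45],[0,0,0,0,0,0,0.45],[0,0,-3,0,0,0,0.45],[0,0,-4,0,0,0,0.45],[0,0,-4,0,0,0,0.6],[0,0,-4,0,0,0,1],[0,0,-4,0,0,0,1]])

```text
time: 11.28
tool_pos: [0.5455, -0.281, 0.2539]
tcp_rot: [0.707, 0.707, 0.0, -0.0]
ft_force: [0.4, -0.1, 0.4]
width: 0.588
finger_force: 0.0
```

Call:
play_rows(targets=[[4,0,-0.5,0,0,0,1],[4,0,-0.5,0,0,0,1],[4,0,-0.5,0,0,0,1],[4,0,-0.5,0,0,0,1],[4,0,-0.5,0,0,0,1],[4,0,-0.5,0,0,0,1],[4,0,-0.5,0,0,0,1],[4,0,-0.5,0,0,0,1]])

```text
time: 11.95
tool_pos: [0.5454, 0.0405, 0.2925]
tcp_rot: [0.708, 0.707, 0.0, -0.0]
ft_force: [1.0, 0.2, -0.3]
width: 1.002
finger_force: 0.0
```

Call:
play_rows(targets=[[4,0,0,0,0,0,1],[4,0,0,0,0,0,1],[4,0,0,0,0,0,1],[4,0,0,0,0,0,1],[2,0,0,0,0,0,1],[0,0,0,0,0,0,1],[0,0,0,0,0,0,1]])

```text
time: 12.53
tool_pos: [0.5457, 0.2189, 0.2919]
tcp_rot: [0.707, 0.708, -0.0, -0.0]
ft_force: [0.3, -0.4, -0.4]
width: 1.001
finger_force: 0.0
```

```bash
python3 - <<'E'
from h import *
st(); im,d,M=save('wrist','w6'); P=cloud('wrist',d,M)
for c in cells(im,P): to(c[0],c[1],.10,c[2]+90)
E
```

```text
t 12.53 tcp [0.5457 0.2189 0.2919] yaw 90.07 tilt [-0.001 -0.   ] w 1.001 F [ 0.3 -0.4 -0.4] q6 0.23
cell 0.4470 0.3213 yaw -105.6  60x38 red166
cell 0.5990 0.3188 yaw 0.1  60x38 red167
cell 0.4316 0.1935 yaw -64.9  38x60 red132
cell 0.6061 0.1777 yaw -101.0  60x38 red124
rz 105.6 dx,dy,dz [-12.33  -7.32  19.2 ]
rz -0.1 dx,dy,dz [10.11  5.3  19.2 ]
rz 64.9 dx,dy,dz [-11.39  -2.66  19.2 ]
rz 101.0 dx,dy,dz [ 6.66  2.78 19.2 ]
```

View pics/w6.png

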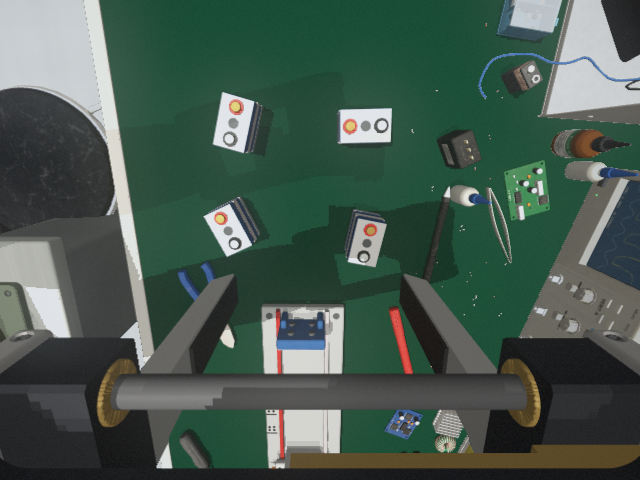

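All four cells stand apart; the tops are at (238,122), (365,125), (231,227) and (366,238). I take the aligned one at (.599,.319) first.

Call:
play_rows(targets=[[2.53,1.33,2,0,0,0,1],[2.53,1.33,2,0,0,0,1],[2.53,1.33,2,0,0,0,1],[2.53,1.33,2,0,0,0,1],[0,0,4,0,0,0,1],[0,0,4,0,0,0,1],[0,0,3,0,0,0,1],[0,0,2.2,0,0,0,1]])

```text
time: 13.25
tool_pos: [0.5984, 0.3155, 0.076]
tcp_rot: [0.709, 0.705, -0.003, -0.001]
ft_force: [-0.4, -0.4, -0.6]
width: 1.002
finger_force: 0.0
```

Call:
play_rows(targets=[[0,0,3.5,0,0,0,1],[0,0,2.5,0,0,0,1],[0,0,0,0,0,0,1],[0,0,0,0,0,0,0.2],[0,0,0,0,0,0,0.2],[0,0,0,0,0,0,0.2],[0,0,0,0,0,0,0.2],[0,0,0,0,0,0,0.2]], squeeze=30)

```text
time: 13.92
tool_pos: [0.6017, 0.3186, 0.0228]
tcp_rot: [0.708, 0.706, 0.002, 0.001]
ft_force: [-1.8, 1.0, 0.4]
width: 0.68
finger_force: 0.6
```

```bash
python3 - <<'E'
from h import *
s=st(); print(s['finger_force']); to(.5205,.0095,.12,90)
E
```

```text
t 13.92 tcp [0.6017 0.3186 0.0228] yaw 89.82 tilt [0.003 0.001] w 0.68 F [-1.8  1.   0.4] q6 0.36
0.644651111215353
rz -0.2 dx,dy,dz [-30.91  -8.12  -9.72]
```

Call:
play_rows(targets=[[0,0,0,0,0,0,0.2],[0,0,0,0,0,0,0.2],[0,0,0,0,0,0,0.2],[0,0,-2,0,0,0,0.2],[0,0,-4,0,0,0,0.2],[0,0,-4,0,0,0,0.2],[0,0,-2,0,0,0,0.2],[0,0,0,0,0,0,0.2]], squeeze=40)

```text
time: 14.58
tool_pos: [0.6046, 0.3198, 0.1476]
tcp_rot: [0.708, 0.706, 0.006, 0.003]
ft_force: [1.7, 1.0, -1.8]
width: 0.636
finger_force: 39.9
```

Call:
play_rows(targets=[[-3.5,-1,0,0,0,0,0.2],[-3.5,-1,0,0,0,0,0.2],[-3.5,-1,0,0,0,0,0.2],[-3.5,-1,0,0,0,0,0.2],[-3.5,-1,0,0,0,0,0.2],[-3.5,-1,0,0,0,0,0.2],[-3.5,-1,0,0,0,0,0.2],[-3.5,-1,0,0,0,0,0.2]])

```text
time: 15.25
tool_pos: [0.5167, 0.037, 0.1376]
tcp_rot: [0.708, 0.706, -0.002, -0.002]
ft_force: [0.5, -0.7, -2.9]
width: 0.639
finger_force: 39.9
```

Call:
play_rows(targets=[[-3,0,0,0,0,0,0.2],[0,0,0,0,0,0,0.2],[0,0,0,0,0,0,0.2]])

```text
time: 15.5
tool_pos: [0.5177, 0.0072, 0.1382]
tcp_rot: [0.709, 0.705, -0.001, -0.002]
ft_force: [-0.6, -0.2, -3.5]
width: 0.635
finger_force: 39.9
```

```bash
python3 - <<'E'
from h import *
s=st(); print(s['finger_force']); to(.5205,.0085,.043,90)
im,d,M=save('wrist','w7')
E
```

```text
t 15.5 tcp [0.5177 0.0072 0.1382] yaw 89.63 tilt [-0.004  0.001] w 0.635 F [-0.6 -0.2 -3.5] q6 -0.15
39.91055488586426
rz -0.4 dx,dy,dz [0.13 0.28 9.52]
```

View pics/w7.png

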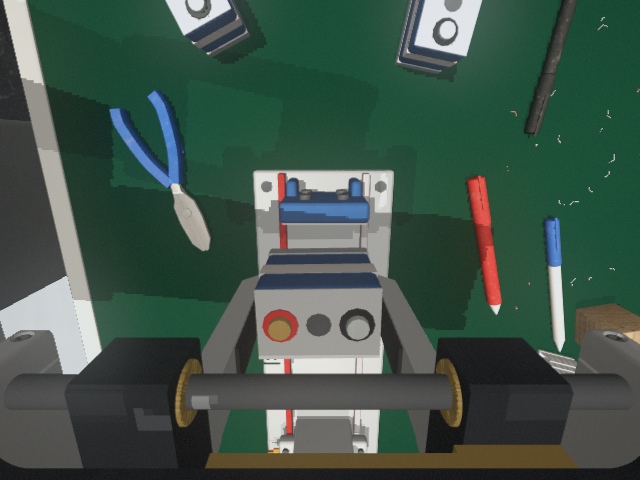

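The held cell is level and red (280,326) is on the red-rail side. I measure its offset in the grasp before lowering.

```bash
cat >> h.py <<'E'
def held(gz):
    "gz: TCP height over cell underside; returns cell top centre and yaw"
    s=st(); M=campose('wrist',s)[1]; im,d=get_image('wrist'); P=cloud('wrist',d,M); t=s['tool_pos']
    m=(abs(P[...,2]-(t[2]-gz+.06))<.008)&(np.hypot(P[...,0]-t[0],P[...,1]-t[1])<.05)
    n,l,ss,c=cv2.connectedComponentsWithStats(m.astype(np.uint8)); i=1+ss[1:,4].argmax()
    r=cv2.minAreaRect((P[l==i][:,:2]*1000).astype(np.float32)); print('held',np.round(r[0],1),np.round(r[1],1),round(r[2],1),'zmed',np.median(P[l==i][:,2]).round(4))
    return r,im,P
E
python3 - <<'E'
from h import *
held(.0225)
E
```

```text
t 15.55 tcp [0.518  0.0083 0.1384] yaw 89.74 tilt [-0.003  0.001] w 0.637 F [ 0.2  1.  -2.9] q6 -0.15
held [517.9   8.3] [84.1 39. ] 0.4 zmed 0.1769
```

Call:
play_rows(targets=[[0,0.25,3,0,0,-0.3,0.2],[0,0,3,0,0,0,0.2],[0,0,2,0,0,0,0.2],[0,0,1.5,0,0,0,0.2],[0,0,0,0,0,0,0.2],[0.25,0,0,0,0,0,0.2],[0.1,0,0,0,0,0,0.2],[0,0,0,0,0,0,0.2]])

```text
time: 16.27
tool_pos: [0.5218, 0.0122, 0.0455]
tcp_rot: [0.706, 0.708, -0.0, 0.0]
ft_force: [-1.5, -1.8, -3.9]
width: 0.64
finger_force: 39.9
```

Call:
play_rows(targets=[[0,0,0,0,0,0,1],[0,0,0,0,0,0,1],[0,0,0,0,0,0,1],[0,0,0,0,0,0,1],[0,0,-4,0,0,0,1],[0,0,-4,0,0,0,1],[0,0,-4,0,0,0,1],[0,0,-4,0,0,0,1]])

```text
time: 16.93
tool_pos: [0.5217, 0.012, 0.2075]
tcp_rot: [0.706, 0.708, 0.0, 0.0]
ft_force: [0.2, -0.5, 0.3]
width: 0.999
finger_force: 0.0
```

```bash
cat >> h.py <<'E'
def bedcells(im,P):
    m=((P[...,2]>.073)&(P[...,2]<.088)&(abs(P[...,0]-.52)<.05)&(P[...,1]<.0295)&(P[...,1]>-.18)).astype(np.uint8)
    n,l,s,c=cv2.connectedComponentsWithStats(m)
    for i in range(1,n):
        if s[i,4]>150: r=cv2.minAreaRect((P[l==i][:,:2]*1000).astype(np.float32)); print('bed',np.round(r[0],1),np.round(r[1],1),round(r[2],1),P[l==i][:,2].mean().round(4))
E
python3 - <<'E'
from h import *
s=st(); im,d,M=save('wrist','w8'); P=cloud('wrist',d,M); bedcells(im,P)
for c in cells(im,P): to(c[0],c[1],.10,c[2]+90)
E
```

```text
t 16.93 tcp [0.5217 0.012  0.2075] yaw 90.12 tilt [0. 0.] w 0.999 F [ 0.2 -0.5  0.3] q6 -0.15
bed [521.7  11.8] [60.  35.3] 0.1 0.0812
cell 0.4329 0.1905 yaw -65.1  37x55 red79
cell 0.6060 0.1769 yaw -101.0  60x38 red320
rz 65.2 dx,dy,dz [ -1.03 -20.24  11.74]
rz 101.1 dx,dy,dz [  4.54 -17.75  11.74]
```

Call:
play_rows(targets=[[0,0,0,0,0,6.74,1],[0,0,0,0,0,6.74,1],[0,0,0,0,0,6.74,1],[0,0,0,0,0,6.74,1],[0,0,0,0,0,6.74,1],[0,0,0,0,0,6.74,1],[0,0,0,0,0,6.74,1],[0,0,0,0,0,6.74,1]])

```text
time: 17.65
tool_pos: [0.5222, 0.0119, 0.2057]
tcp_rot: [0.951, 0.308, 0.0, 0.0]
ft_force: [0.1, 0.1, 0.1]
width: 1.0
finger_force: 0.0
```

Call:
play_rows(targets=[[0,0,0,0,0,6.74,1],[0,0,0,0,0,6.74,1],[0,0,0,0,0,6.74,1],[0,0,0,0,0,6.74,1],[0,0,0,0,0,6.74,1],[0,0,0,0,0,6.74,1],[0,0,0,0,0,6.74,1],[0.91,-3.55,0,0,0,0,1]])

```text
time: 18.32
tool_pos: [0.5367, 0.0411, 0.2055]
tcp_rot: [0.995, -0.101, -0.0, 0.001]
ft_force: [1.0, -1.1, 0.5]
width: 0.997
finger_force: 0.0
```

Call:
play_rows(targets=[[0.91,-3.55,0,0,0,0,1],[0.91,-3.55,0,0,0,0,1],[0.91,-3.55,0,0,0,0,1],[0.91,-3.55,0,0,0,0,1],[0,0,3,0,0,0,1],[0,0,3,0,0,0,1],[0,0,3,0,0,0,1],[0,0,1.5,0,0,0,1]])

```text
time: 18.98
tool_pos: [0.5978, 0.1776, 0.0962]
tcp_rot: [0.995, -0.095, -0.003, 0.001]
ft_force: [-0.8, -0.4, -0.3]
width: 0.996
finger_force: 0.0
```

```bash
python3 - <<'E'
from h import *
s=st(); im,d,M=save('wrist','w9'); P=cloud('wrist',d,M)
for c in cells(im,P): to(c[0],c[1],.0205,c[2]+90)
E
```

```text
t 18.98 tcp [0.5978 0.1776 0.0962] yaw -10.94 tilt [-0.006 -0.001] w 0.996 F [-0.8 -0.4 -0.3] q6 1.91
cell 0.6068 0.1768 yaw -101.6  60x38 red436
nored 545.1671752929688 29.98650360107422
nored 446.8276062011719 191.18783569335938
rz 0.6 dx,dy,dz [ 1.06 -0.19  7.32]
```

Call:
play_rows(targets=[[0,0,0,0,0,0.5,1],[0,0,0,0,0,0,1],[0,0,0,0,0,0,1]])

```text
time: 19.28
tool_pos: [0.6022, 0.1776, 0.1028]
tcp_rot: [0.995, -0.1, 0.002, -0.001]
ft_force: [-0.3, 0.7, -0.1]
width: 1.0
finger_force: 0.0
```

```bash
python3 - <<'E'
from h import *
s=st(); to(.6066,.1768,.0205,-11.5)
E
```

```text
t 19.28 tcp [0.6022 0.1776 0.1028] yaw -11.48 tilt [0.004 0.001] w 1.0 F [-0.3  0.7 -0.1] q6 1.92
rz 0.0 dx,dy,dz [ 0.45 -0.    8.23]
```

Lower, grip, lift.

Call:
play_rows(targets=[[0.4,0,3,0,0,0,1],[0,0,3,0,0,0,1],[0,0,2.2,0,0,0,1],[0,0,0,0,0,0,0.2],[0,0,0,0,0,0,0.2],[0,0,0,0,0,0,0.2],[0,0,0,0,0,0,0.2],[0,0,0,0,0,0,0.2]])

```text
time: 19.95
tool_pos: [0.6065, 0.177, 0.0212]
tcp_rot: [0.995, -0.1, 0.002, -0.001]
ft_force: [-0.2, -0.3, 0.0]
width: 0.681
finger_force: 0.0
```

Call:
play_rows(targets=[[0,0,0,0,0,0,0.2],[0,0,0,0,0,0,0.2],[0,0,0,0,0,0,0.2],[0,0,0,0,0,0,0.2]])

```text
time: 20.28
tool_pos: [0.6061, 0.1768, 0.0207]
tcp_rot: [0.995, -0.1, 0.002, -0.0]
ft_force: [-0.8, 0.1, 7.0]
width: 0.636
finger_force: 40.0
```

Call:
play_rows(targets=[[0,0,-2,0,0,0,0.2],[0,0,-4,0,0,0,0.2],[0,0,-4,0,0,0,0.2],[0,0,-3,0,0,0,0.2],[0,0,0,0,0,0,0.2]])

```text
time: 20.7
tool_pos: [0.6096, 0.1776, 0.1571]
tcp_rot: [0.995, -0.1, 0.007, -0.002]
ft_force: [1.8, -0.2, -0.1]
width: 0.636
finger_force: 40.0
```

```bash
python3 - <<'E'
from h import *
s=st();print(s['finger_force']); to(.521,-.033,.15,90)
E
```

```text
t 20.7 tcp [0.6096 0.1776 0.1571] yaw -11.46 tilt [0.015 0.002] w 0.636 F [ 1.8 -0.2 -0.1] q6 1.92
39.996750354766846
rz -101.5 dx,dy,dz [-21.06  -8.86   0.71]
```

Call:
play_rows(targets=[[0,0,0,0,0,-6.76,0.2],[0,0,0,0,0,-6.76,0.2],[0,0,0,0,0,-6.76,0.2],[0,0,0,0,0,-6.76,0.2],[0,0,0,0,0,-6.76,0.2],[0,0,0,0,0,-6.76,0.2],[0,0,0,0,0,-6.76,0.2],[0,0,0,0,0,-6.76,0.2]])

```text
time: 21.37
tool_pos: [0.6029, 0.1764, 0.1461]
tcp_rot: [0.931, 0.366, -0.002, -0.0]
ft_force: [-0.6, 0.0, -3.2]
width: 0.636
finger_force: 40.0
```

Call:
play_rows(targets=[[0,0,0,0,0,-6.76,0.2],[0,0,0,0,0,-6.76,0.2],[0,0,0,0,0,-6.76,0.2],[0,0,0,0,0,-6.76,0.2],[0,0,0,0,0,-6.76,0.2],[0,0,0,0,0,-6.76,0.2],[0,0,0,0,0,-6.76,0.2],[-3.5,-1.42,0,0,0,0,0.2]])

```text
time: 22.03
tool_pos: [0.5905, 0.146, 0.1465]
tcp_rot: [0.704, 0.71, 0.001, -0.001]
ft_force: [1.3, -0.8, -1.5]
width: 0.634
finger_force: 40.0
```

Call:
play_rows(targets=[[-3.5,-1.42,0,0,0,0,0.2],[-3.5,-1.42,0,0,0,0,0.2],[-3.5,-1.42,0,0,0,0,0.2],[-3.5,-1.42,0,0,0,0,0.2],[-3.5,-1.42,0,0,0,0,0.2],[0,0,0,0,0,0,0.2],[0,0,0,0,0,0,0.2],[0,0,0,0,0,0,0.2]])

```text
time: 22.7
tool_pos: [0.5182, -0.0329, 0.1474]
tcp_rot: [0.708, 0.706, -0.0, -0.001]
ft_force: [0.9, 0.8, -1.7]
width: 0.639
finger_force: 40.0
```

```bash
python3 - <<'E'
from h import *
held(.0205); to(.521,-.031,.0405,90)
E
```

```text
t 22.7 tcp [ 0.5182 -0.0329  0.1474] yaw 89.88 tilt [-0.002  0.001] w 0.639 F [ 0.9  0.8 -1.7] q6 -0.23
held [518.1 -31.3] [84.3 38.8] 0.1 zmed 0.1874
rz -0.0 dx,dy,dz [ 0.14  0.24 10.71]
```

Call:
play_rows(targets=[[0,0.3,4,0,0,0,0.2],[0,0,3,0,0,0,0.2],[0,0,2,0,0,0,0.2],[0,0,1.5,0,0,0,0.2],[0,0,0.1,0,0,0,0.2],[0.3,0,0,0,0,0,0.2],[0.15,0,0,0,0,0,0.2],[0,0,0,0,0,0,0.2]])

```text
time: 23.42
tool_pos: [0.5224, -0.0277, 0.0428]
tcp_rot: [0.707, 0.707, 0.0, 0.0]
ft_force: [-0.8, -0.4, -2.7]
width: 0.635
finger_force: 40.0
```

Call:
play_rows(targets=[[0,0,0,0,0,0,1],[0,0,0,0,0,0,1],[0,0,0,0,0,0,1],[0,0,0,0,0,0,1],[0,0,-4,0,0,0,1],[0,0,-4,0,0,0,1],[0,0,-4,0,0,0,1],[2,0,-4,0,0,0,1]])

```text
time: 24.08
tool_pos: [0.5222, -0.0123, 0.2022]
tcp_rot: [0.709, 0.705, -0.0, 0.001]
ft_force: [0.8, 0.5, 0.2]
width: 0.999
finger_force: 0.0
```

Call:
play_rows(targets=[[3,0,-2,0,0,0,1],[3,0,0,0,0,0,1],[0,0,0,0,0,0,1],[0,0,0,0,0,0,1]])

```text
time: 24.42
tool_pos: [0.522, 0.0507, 0.2204]
tcp_rot: [0.707, 0.708, 0.0, 0.001]
ft_force: [-0.2, -0.9, -0.0]
width: 1.0
finger_force: 0.0
```

```bash
python3 - <<'E'
from h import *
s=st(); im,d,M=save('wrist','w10'); P=cloud('wrist',d,M); bedcells(im,P)
for c in cells(im,P): to(c[0],c[1],.10,c[2]+90)
E
```

```text
t 24.42 tcp [0.522  0.0507 0.2204] yaw 90.08 tilt [ 0.001 -0.   ] w 1.0 F [-0.2 -0.9 -0. ] q6 -0.07
bed [521.8  -7.8] [60.2 74.8] 0.5 0.0811
cell 0.4317 0.1930 yaw -65.1  37x60 red276
rz 65.1 dx,dy,dz [ -2.12 -16.77  11.95]
```

Call:
play_rows(targets=[[0,0,0,0,0,7.1,1],[0,0,0,0,0,7.1,1],[0,0,0,0,0,7.1,1],[0,0,0,0,0,7.1,1],[0,0,0,0,0,7.1,1],[0,0,0,0,0,7.1,1],[0,0,0,0,0,7.1,1],[0,0,0,0,0,7.1,1]])

```text
time: 25.13
tool_pos: [0.5213, 0.0483, 0.2185]
tcp_rot: [0.96, 0.281, -0.001, -0.0]
ft_force: [0.1, -0.0, 0.3]
width: 0.999
finger_force: 0.0
```

Call:
play_rows(targets=[[0,0,0,0,0,7.1,1],[0,0,0,0,0,1.2,1],[-0.42,-3.35,0,0,0,0,1],[-0.42,-3.35,0,0,0,0,1],[-0.42,-3.35,0,0,0,0,1],[-0.42,-3.35,0,0,0,0,1],[-0.42,-3.35,0,0,0,0,1],[0,0,3,0,0,0,1]])

```text
time: 25.8
tool_pos: [0.4342, 0.1974, 0.1946]
tcp_rot: [0.976, 0.218, 0.005, -0.001]
ft_force: [1.3, -0.3, -0.1]
width: 1.0
finger_force: 0.0
```

Call:
play_rows(targets=[[0,0,4,0,0,0,1],[0,0,4,0,0,0,1],[0,0,1,0,0,0,1],[0,0,0,0,0,0,1],[0,0,0,0,0,0,1],[0,0,0,0,0,0,1]])

```text
time: 26.3
tool_pos: [0.4348, 0.1931, 0.1019]
tcp_rot: [0.977, 0.215, 0.002, -0.0]
ft_force: [0.6, -0.4, 0.4]
width: 1.001
finger_force: 0.0
```

```bash
python3 - <<'E'
from h import *
s=st(); im,d,M=save('wrist','w11'); P=cloud('wrist',d,M)
for c in cells(im,P): to(c[0],c[1],.0205,c[2]+90)
E
```

```text
t 26.3 tcp [0.4348 0.1931 0.1019] yaw 24.82 tilt [0.004 0.001] w 1.001 F [ 0.6 -0.4  0.4] q6 1.37
cell 0.4469 0.3209 yaw -105.5  60x38 red510
cell 0.4314 0.1931 yaw -64.8  38x60 red351
rz 40.3 dx,dy,dz [ -2.27 -12.61   8.18]
rz -0.4 dx,dy,dz [-0.35 -0.14  8.18]
```

Call:
play_rows(targets=[[-0.3,-0.1,3,0,0,0,1],[0,0,3,0,0,0,1],[0,0,2.1,0,0,0,1],[0,0,0,0,0,0,0.2],[0,0,0,0,0,0,0.2],[0,0,0,0,0,0,0.2],[0,0,0,0,0,0,0.2],[0,0,0,0,0,0,0.2]])

```text
time: 27.02
tool_pos: [0.4314, 0.1932, 0.0207]
tcp_rot: [0.977, 0.215, 0.002, -0.0]
ft_force: [-0.0, 0.7, 0.0]
width: 0.682
finger_force: 0.0
```

Call:
play_rows(targets=[[0,0,0,0,0,0,0.2],[0,0,0,0,0,0,0.2],[0,0,0,0,0,0,0.2],[0,0,-2,0,0,0,0.2],[0,0,-4,0,0,0,0.2],[0,0,-4,0,0,0,0.2],[0,0,-3,0,0,0,0.2],[0,0,0,0,0,0,0.2]])

```text
time: 27.68
tool_pos: [0.4344, 0.1941, 0.1557]
tcp_rot: [0.977, 0.215, 0.007, -0.0]
ft_force: [1.7, 0.9, -2.6]
width: 0.638
finger_force: 40.0
```

```bash
python3 - <<'E'
from h import *
s=st();print(s['finger_force']); to(.521,-.070,.15,90)
E
```

```text
t 27.68 tcp [0.4344 0.1941 0.1557] yaw 24.84 tilt [0.014 0.003] w 0.638 F [ 1.7  0.9 -2.6] q6 1.38
39.998284578323364
rz -65.2 dx,dy,dz [-26.41   8.66   0.57]
```

Call:
play_rows(targets=[[0,0,0,0,0,-7.1,0.2],[0,0,0,0,0,-7.1,0.2],[0,0,0,0,0,-7.1,0.2],[0,0,0,0,0,-7.1,0.2],[0,0,0,0,0,-7.1,0.2],[0,0,0,0,0,-7.1,0.2],[0,0,0,0,0,-7.1,0.2],[0,0,0,0,0,-7.1,0.2]])

```text
time: 28.35
tool_pos: [0.4277, 0.1923, 0.1466]
tcp_rot: [0.755, 0.656, -0.002, -0.001]
ft_force: [0.8, -1.0, -4.0]
width: 0.638
finger_force: 40.0
```

Call:
play_rows(targets=[[0,0,0,0,0,-7.1,0.2],[0,0,0,0,0,-1.2,0.2],[-3.76,1.29,0,0,0,0,0.2],[-3.76,1.29,0,0,0,0,0.2],[-3.76,1.29,0,0,0,0,0.2],[-3.76,1.29,0,0,0,0,0.2],[-3.76,1.29,0,0,0,0,0.2],[-3.76,1.29,0,0,0,0,0.2]])

```text
time: 29.02
tool_pos: [0.5057, -0.0345, 0.1474]
tcp_rot: [0.708, 0.706, -0.001, -0.001]
ft_force: [1.0, 0.7, -3.3]
width: 0.638
finger_force: 40.0
```

Call:
play_rows(targets=[[-3.76,1.29,0,0,0,0,0.2],[0,0,0,0,0,0,0.2],[0,0,0,0,0,0,0.2],[0,0,0,0,0,0,0.2],[0,0,0,0,0,0,0.2]])

```text
time: 29.43
tool_pos: [0.5182, -0.0693, 0.1476]
tcp_rot: [0.707, 0.707, -0.0, -0.001]
ft_force: [-0.2, -0.2, -2.7]
width: 0.636
finger_force: 40.0
```

```bash
python3 - <<'E'
from h import *
r,im,P=held(.0205); bedcells(im,P); to(.5215,-.069,.0405,90)
E
```

```text
t 29.43 tcp [ 0.5182 -0.0693  0.1476] yaw 89.94 tilt [-0.002  0.001] w 0.636 F [-0.2 -0.2 -2.7] q6 -0.3
held [517.9 -68.2] [38.7 84.1] 89.8 zmed 0.1879
bed [521.5  11.5] [35.4 60.1] 90.0 0.0812
bed [522.1 -26.1] [37.1 60.2] 89.9 0.081
rz -0.0 dx,dy,dz [1.000e-02 3.100e-01 1.074e+01]
```

Call:
play_rows(targets=[[0,0.35,4,0,0,0,0.2],[0,0,3,0,0,0,0.2],[0,0,2,0,0,0,0.2],[0,0,1.5,0,0,0,0.2],[0,0,0.1,0,0,0,0.2],[0.3,0,0,0,0,0,0.2],[0.1,0,0,0,0,0,0.2],[0,0,0,0,0,0,0.2]])

```text
time: 30.15
tool_pos: [0.5234, -0.0658, 0.0435]
tcp_rot: [0.707, 0.707, 0.0, 0.001]
ft_force: [0.1, -0.2, -2.8]
width: 0.633
finger_force: 40.0
```

Call:
play_rows(targets=[[0,0,0,0,0,0,1],[0,0,0,0,0,0,1],[0,0,0,0,0,0,1],[0,0,0,0,0,0,1],[0,0,-4,0,0,0,1],[0,0,-4,0,0,0,1],[0,0,-4,0,0,0,1],[4,0,-1,0,0,0,1]])

```text
time: 30.82
tool_pos: [0.5285, -0.0327, 0.1808]
tcp_rot: [0.71, 0.704, 0.003, 0.007]
ft_force: [1.9, -0.2, 0.1]
width: 1.002
finger_force: 0.0
```

Call:
play_rows(targets=[[4,0,-1,0,0,0,1],[4,0,-1,0,0,0,1],[4,0,-1,0,0,0,1],[4,0,-1,0,0,0,1],[4,-1,0,0,0,0,1],[0,0,0,0,0,0,1],[0,0,0,0,0,0,1],[0,0,0,0,0,0,1]])

```text
time: 31.48
tool_pos: [0.5131, 0.1732, 0.2127]
tcp_rot: [0.707, 0.707, -0.0, 0.0]
ft_force: [-0.4, -0.4, 0.1]
width: 0.998
finger_force: 0.0
```

```bash
python3 - <<'E'
from h import *
s=st(); im,d,M=save('wrist','w12'); P=cloud('wrist',d,M); bedcells(im,P)
for c in cells(im,P): to(c[0],c[1],.10,c[2]+90)
E
```

```text
t 31.48 tcp [0.5131 0.1732 0.2127] yaw 89.97 tilt [ 0.    -0.001] w 0.998 F [-0.4 -0.4  0.1] q6 0.17
bed [522.1  21. ] [17. 59.] 90.0 0.0808
bed [523.  -59.5] [60.  50.9] 0.7 0.0809
cell 0.4469 0.3209 yaw -105.4  59x38 red297
rz 105.3 dx,dy,dz [-10.33 -12.56  11.26]
```

Call:
play_rows(targets=[[0,0,0,0,0,7.02,1],[0,0,0,0,0,7.02,1],[0,0,0,0,0,7.02,1],[0,0,0,0,0,7.02,1],[0,0,0,0,0,7.02,1],[0,0,0,0,0,7.02,1],[0,0,0,0,0,7.02,1],[0,0,0,0,0,7.02,1]])

```text
time: 32.2
tool_pos: [0.5136, 0.1712, 0.2124]
tcp_rot: [0.958, 0.286, -0.0, 0.0]
ft_force: [-0.6, -0.2, -0.0]
width: 0.999
finger_force: 0.0
```

Call:
play_rows(targets=[[0,0,0,0,0,7.02,1],[0,0,0,0,0,7.02,1],[0,0,0,0,0,7.02,1],[0,0,0,0,0,7.02,1],[0,0,0,0,0,7.02,1],[0,0,0,0,0,7.02,1],[0,0,0,0,0,7.02,1],[-2.58,-3.14,0,0,0,0,1]])

```text
time: 32.87
tool_pos: [0.5, 0.204, 0.2125]
tcp_rot: [0.99, -0.141, 0.001, 0.002]
ft_force: [-0.1, 1.5, -0.5]
width: 1.003
finger_force: 0.0
```

Call:
play_rows(targets=[[-2.58,-3.14,0,0,0,0,1],[-2.58,-3.14,0,0,0,0,1],[-2.58,-3.14,0,0,0,0,1],[0,0,4,0,0,0,1],[0,0,4,0,0,0,1],[0,0,3,0,0,0,1],[0,0,0,0,0,0,1],[0,0,0,0,0,0,1]])

```text
time: 33.53
tool_pos: [0.4462, 0.3197, 0.101]
tcp_rot: [0.991, -0.135, -0.002, 0.001]
ft_force: [0.9, 0.4, 0.3]
width: 1.0
finger_force: 0.0
```

```bash
python3 - <<'E'
from h import *
s=st(); im,d,M=save('wrist','w13'); P=cloud('wrist',d,M)
for c in cells(im,P): to(c[0],c[1],.0205,c[2]+90)
E
```

```text
t 33.53 tcp [0.4462 0.3197 0.101 ] yaw -15.51 tilt [-0.004 -0.002] w 1.0 F [0.9 0.4 0.3] q6 2.31
cell 0.4816 0.3043 yaw -105.3  60x38 red491
rz -0.2 dx,dy,dz [3.66 0.71 8.29]
```

The cell has been knocked about 35 mm; I follow it and check again.

Call:
play_rows(targets=[[1.83,0.35,0,0,0,0,1],[1.83,0.35,0,0,0,0,1],[0,0,0,0,0,0,1],[0,0,0,0,0,0,1],[0,0,0,0,0,0,1]])

```text
time: 34.0
tool_pos: [0.4815, 0.3057, 0.1047]
tcp_rot: [0.991, -0.134, 0.001, -0.001]
ft_force: [-0.4, 0.8, 0.6]
width: 1.001
finger_force: 0.0
```

```bash
python3 - <<'E'
from h import *
s=st(); im,d,M=save('wrist','w14'); P=cloud('wrist',d,M)
for c in cells(im,P): to(c[0],c[1],.0205,c[2]+90)
E
```

```text
t 34.0 tcp [0.4815 0.3057 0.1047] yaw -15.44 tilt [0.003 0.002] w 1.001 F [-0.4  0.8  0.6] q6 2.25
cell 0.4817 0.3043 yaw -105.3  60x38 red132
rz -0.1 dx,dy,dz [0.13 0.12 8.37]
```

Call:
play_rows(targets=[[0.1,0.1,3,0,0,0,1],[0,0,3,0,0,0,1],[0,0,2.2,0,0,0,1],[0,0,0,0,0,0,0.2],[0,0,0,0,0,0,0.2],[0,0,0,0,0,0,0.2],[0,0,0,0,0,0,0.2],[0,0,0,0,0,0,0.2]])

```text
time: 34.72
tool_pos: [0.4827, 0.3051, 0.0229]
tcp_rot: [0.991, -0.134, 0.002, -0.001]
ft_force: [0.2, -0.9, 0.5]
width: 0.682
finger_force: 0.0
```

Call:
play_rows(targets=[[0,0,0,0,0,0,0.2],[0,0,0,0,0,0,0.2],[0,0,0,0,0,0,0.2],[0,0,-2,0,0,0,0.2],[0,0,-4,0,0,0,0.2],[0,0,-4,0,0,0,0.2],[0,0,-3,0,0,0,0.2],[0,0,0,0,0,0,0.2]])

```text
time: 35.38
tool_pos: [0.486, 0.3065, 0.1586]
tcp_rot: [0.991, -0.134, 0.006, -0.004]
ft_force: [1.5, -0.2, -1.5]
width: 0.64
finger_force: 40.0
```

```bash
python3 - <<'E'
from h import *
s=st();print(s['finger_force']); to(.5215,-.108,.15,90)
E
```

```text
t 35.38 tcp [0.486  0.3065 0.1586] yaw -15.37 tilt [0.014 0.006] w 0.64 F [ 1.5 -0.2 -1.5] q6 2.25
39.99681830406189
rz -105.4 dx,dy,dz [-41.45   3.55   0.86]
```

Call:
play_rows(targets=[[0,0,0,0,0,-7.02,0.2],[0,0,0,0,0,-7.02,0.2],[0,0,0,0,0,-7.02,0.2],[0,0,0,0,0,-7.02,0.2],[0,0,0,0,0,-7.02,0.2],[0,0,0,0,0,-7.02,0.2],[0,0,0,0,0,-7.02,0.2],[0,0,0,0,0,-7.02,0.2]])

```text
time: 36.05
tool_pos: [0.4796, 0.3036, 0.1481]
tcp_rot: [0.936, 0.351, -0.002, -0.0]
ft_force: [-0.5, -0.1, -3.7]
width: 0.639
finger_force: 40.0
```

Call:
play_rows(targets=[[0,0,0,0,0,-7.02,0.2],[0,0,0,0,0,-7.02,0.2],[0,0,0,0,0,-7.02,0.2],[0,0,0,0,0,-7.02,0.2],[0,0,0,0,0,-7.02,0.2],[0,0,0,0,0,-7.02,0.2],[0,0,0,0,0,-7.02,0.2],[-3.75,0.35,0,0,0,0,0.2]])

```text
time: 36.72
tool_pos: [0.4828, 0.2709, 0.1486]
tcp_rot: [0.704, 0.71, 0.0, -0.002]
ft_force: [1.4, -1.2, -2.2]
width: 0.633
finger_force: 40.0
```

Call:
play_rows(targets=[[-3.75,0.35,0,0,0,0,0.2],[-3.75,0.35,0,0,0,0,0.2],[-3.75,0.35,0,0,0,0,0.2],[-3.75,0.35,0,0,0,0,0.2],[-3.75,0.35,0,0,0,0,0.2],[-3.75,0.35,0,0,0,0,0.2],[-3.75,0.35,0,0,0,0,0.2],[-3.75,0.35,0,0,0,0,0.2]])

```text
time: 37.38
tool_pos: [0.5105, -0.0347, 0.1486]
tcp_rot: [0.708, 0.707, -0.001, -0.001]
ft_force: [0.8, 0.7, -3.6]
width: 0.634
finger_force: 40.0
```

Call:
play_rows(targets=[[-3.75,0.35,0,0,0,0,0.2],[-3.75,0.35,0,0,0,0,0.2],[0,0,0,0,0,0,0.2],[0,0,0,0,0,0,0.2],[0,0,0,0,0,0,0.2],[0,0,0,0,0,0,0.2]])

```text
time: 37.88
tool_pos: [0.5181, -0.1069, 0.1494]
tcp_rot: [0.707, 0.707, -0.0, -0.001]
ft_force: [0.7, 0.3, -3.4]
width: 0.632
finger_force: 40.0
```

```bash
python3 - <<'E'
from h import *
r,im,P=held(.0225); bedcells(im,P); to(.5225,-.107,.0425,90)
E
```

```text
t 37.88 tcp [ 0.5181 -0.1069  0.1494] yaw 89.99 tilt [-0.002  0.001] w 0.632 F [ 0.7  0.3 -3.4] q6 -0.37
held [ 517.9 -106.7] [84.1 38.8] 0.3 zmed 0.1875
bed [522.3 -27. ] [ 60.5 113.8] 1.1 0.0811
rz 0.0 dx,dy,dz [-0.02  0.41 10.72]
```

Call:
play_rows(targets=[[0,0.35,4,0,0,0,0.2],[0,0,3,0,0,0,0.2],[0,0,2,0,0,0,0.2],[0,0,1.5,0,0,0,0.2],[0,0,0.1,0,0,0,0.2],[0.3,0,0,0,0,0,0.2],[0.1,0,0,0,0,0,0.2],[0,0,0,0,0,0,0.2]])

```text
time: 38.6
tool_pos: [0.5231, -0.1036, 0.0454]
tcp_rot: [0.707, 0.707, 0.0, 0.001]
ft_force: [-0.2, 0.6, -3.3]
width: 0.638
finger_force: 40.0
```

Call:
play_rows(targets=[[0,0,0,0,0,0,1],[0,0,0,0,0,0,1],[0,0,0,0,0,0,1],[0,0,0,0,0,0,1],[0,0,-4,0,0,0,1],[0,0,-4,0,0,0,1],[0,0,-4,0,0,0,1],[0,0,-4,0,0,0,1]])

```text
time: 39.27
tool_pos: [0.5223, -0.1044, 0.2066]
tcp_rot: [0.708, 0.707, 0.0, -0.0]
ft_force: [0.6, -0.3, -0.1]
width: 1.0
finger_force: 0.0
```

Call:
play_rows(targets=[[-4,0,-2,0,0,0,1],[-4,0,-2,0,0,0,1],[-4,0,-2,0,0,0,0.45],[-2,0,0,0,0,0,0.45],[0,0,0,0,0,0,0.45],[0,0,0,0,0,0,0.45],[0,0,0,0,0,0,0.45]])

```text
time: 39.85
tool_pos: [0.522, -0.2352, 0.2599]
tcp_rot: [0.708, 0.707, 0.0, -0.001]
ft_force: [0.3, 0.2, 0.0]
width: 0.682
finger_force: 0.0
```

```bash
python3 - <<'E'
from h import *
s=st(); im,d,M=save('wrist','w15'); P=cloud('wrist',d,M); bedcells(im,P)
for q in('slide_grip','lever_grip','pointer','mark4','press_plate','knob_grip'):
  for r in finder.landmark_of(q,'wrist')[:3]: print(q,round(r['score'],2),np.round(r['xy']),at_z('wrist',*r['xy'],Z[q],M).round(4))
t=(P[...,2]>.082)&(P[...,2]<.1)&(abs(P[...,0]-.548)<.015)&(abs(P[...,1]+.287)<.04)
print(t.sum(),np.percentile(P[t],[2,50,98],axis=0).round(4).tolist())
E
```

```text
t 39.85 tcp [ 0.522  -0.2352  0.2599] yaw 89.93 tilt [-0.001  0.002] w 0.682 F [0.3 0.2 0. ] q6 -0.57
bed [522.9 -75.3] [60.7 95.7] 0.5 0.0809
slide_grip 0.69 [339. 262.] [ 0.5446 -0.284   0.08  ]
lever_grip 0.93 [248. 266.] [ 0.4373 -0.2971  0.059 ]
pointer 0.74 [274. 205.] [ 0.4658 -0.2294  0.02  ]
pointer 0.66 [312. 178.] [ 0.5141 -0.196   0.02  ]
pointer 0.26 [271.  85.] [ 0.4678 -0.0912  0.02  ]
mark4 0.78 [274. 118.] [ 0.4695 -0.1269  0.02  ]
mark4 0.74 [270.  85.] [ 0.466  -0.0914  0.02  ]
mark4 0.44 [341. 264.] [ 0.5509 -0.3084  0.02  ]
press_plate 0.64 [314. 175.] [ 0.5164 -0.1922  0.02  ]
press_plate 0.2 [269.  85.] [ 0.4646 -0.0916  0.02  ]
knob_grip 0.97 [318. 224.] [ 0.5205 -0.2313  0.116 ]
253 [[0.5397, -0.2977, 0.0824], [0.545, -0.284, 0.0901], [0.5508, -0.2504, 0.092]]
```

View pics/w15.png

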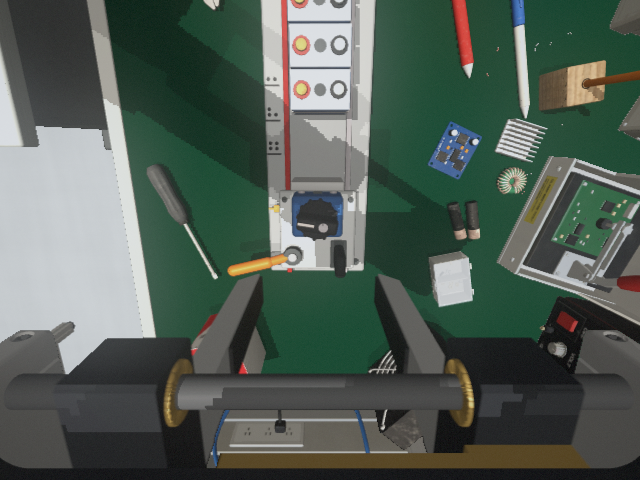

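The stack stands with every red terminal to the left (e.g. 302,90). The 4-dot mark is at (271,150) and the pointer at (274,207). I grip the tab and slide up about 61 mm.

Call:
play_rows(targets=[[-2.5,1.2,3,0,0,0,0.45],[-2.5,1.2,3,0,0,0,0.45],[0,0,4,0,0,0,0.45],[0,0,3,0,0,0,0.45],[0,0,0,0,0,0,0.45],[0,0,0,0,0,0,0.45],[0,0,0,0,0,0,0.45]])

```text
time: 40.78
tool_pos: [0.5476, -0.2866, 0.1327]
tcp_rot: [0.707, 0.707, 0.0, 0.001]
ft_force: [0.5, 0.4, 0.1]
width: 0.451
finger_force: 0.0
```

```bash
python3 - <<'E'
from h import *
s=st(); im,d,M=save('wrist','w16'); P=cloud('wrist',d,M)
t=(P[...,2]>.086)&(P[...,2]<.1)&(abs(P[...,0]-.547)<.015)&(abs(P[...,1]+.287)<.03)
print(t.sum(),np.percentile(P[t],[2,50,98],axis=0).round(4).tolist())
for q in('slide_grip','pointer','mark4'):
  for r in finder.landmark_of(q,'wrist')[:3]: print(q,round(r['score'],2),np.round(r['xy']),at_z('wrist',*r['xy'],Z[q],M).round(4))
to(.546,-.285,.0635,90)
E
```

```text
t 40.78 tcp [ 0.5476 -0.2866  0.1327] yaw 89.96 tilt [ 0.002 -0.002] w 0.451 F [0.5 0.4 0.1] q6 -0.62
559 [[0.54, -0.2978, 0.0868], [0.5457, -0.2854, 0.0903], [0.5513, -0.2742, 0.092]]
slide_grip 0.79 [319. 258.] [ 0.5477 -0.2857  0.08  ]
pointer 0.75 [222. 172.] [ 0.4656 -0.2293  0.02  ]
pointer 0.31 [215.  36.] [ 0.4688 -0.1272  0.02  ]
mark4 0.72 [214.  36.] [ 0.4681 -0.1272  0.02  ]
mark4 0.71 [223.  89.] [ 0.4718 -0.1644  0.02  ]
mark4 0.42 [316. 258.] [ 0.5448 -0.3071  0.02  ]
rz -0.0 dx,dy,dz [ 0.21 -0.21  7.03]
```

Call:
play_rows(targets=[[0.1,-0.2,4,0,0,0,0.45],[0,0,2.8,0,0,0,0.45],[0,0,0,0,0,0,0],[0,0,0,0,0,0,0],[0,0,0,0,0,0,0],[0,0,0,0,0,0,0],[0,0,0,0,0,0,0],[0,0,0,0,0,0,0]], squeeze=25)

```text
time: 41.65
tool_pos: [0.546, -0.2864, 0.0653]
tcp_rot: [0.708, 0.707, 0.0, 0.002]
ft_force: [0.4, 0.0, 4.8]
width: 0.126
finger_force: 25.0
```

Call:
play_rows(targets=[[1,0,0,0,0,0,0],[1.2,0,0,0,0,0,0],[1.2,0,0,0,0,0,0],[1.2,0,0,0,0,0,0],[1,0,0,0,0,0,0],[0.8,0,0,0,0,0,0],[0,0,0,0,0,0,0],[0,0,0,0,0,0,0]])

```text
time: 42.32
tool_pos: [0.5464, -0.2202, 0.0653]
tcp_rot: [0.707, 0.707, 0.001, 0.001]
ft_force: [0.4, 3.6, 8.0]
width: 0.125
finger_force: 25.0
```

```bash
python3 - <<'E'
from h import *
s=st(); im,d,M=save('wrist','w17')
for q in('pointer','mark4'):
  for r in finder.landmark_of(q,'wrist')[:3]: print(q,round(r['score'],2),np.round(r['xy']),at_z('wrist',*r['xy'],Z[q],M).round(4))
P=np.array([.472,-.16,.02]); 
v=None
cv2.imwrite('pics/ptr.png',cv2.resize(im[110:210,170:290],None,fx=6,fy=6,interpolation=cv2.INTER_CUBIC)[...,::-1])
E
```

```text
t 42.32 tcp [ 0.5464 -0.2202  0.0653] yaw 89.96 tilt [ 0.004 -0.   ] w 0.125 F [0.4 3.6 8. ] q6 -0.53
pointer 0.75 [198. 183.] [ 0.4671 -0.1641  0.02  ]
mark4 0.88 [188.  63.] [ 0.4677 -0.0927  0.02  ]
mark4 0.85 [196. 123.] [ 0.4693 -0.1266  0.02  ]
mark4 0.61 [200. 186.] [ 0.4677 -0.1661  0.02  ]
```

View pics/ptr.png

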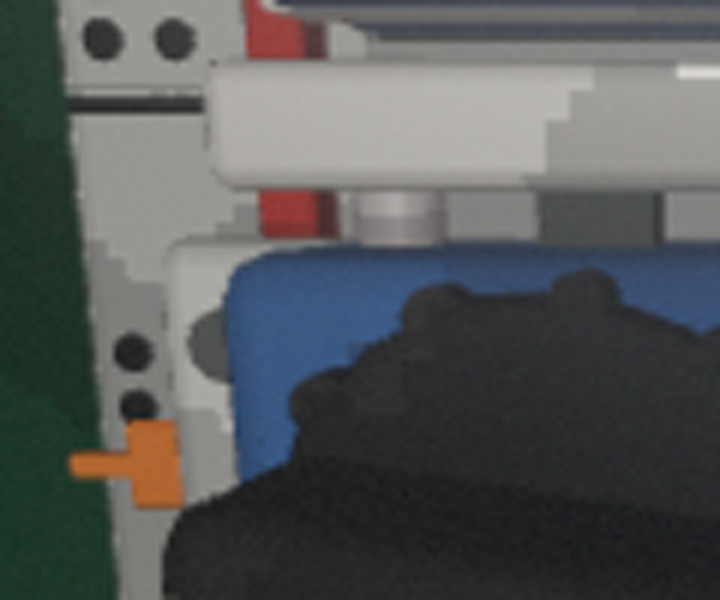

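The pointer (crop 75,465) coincides with the 4-dot line (about 473 by extrapolation). I release and go over the lever.

Call:
play_rows(targets=[[0,0,0,0,0,0,0.45],[0,0,0,0,0,0,0.45],[0,0,0,0,0,0,0.45],[0,0,-3,0,0,0,0.45],[0,0,-3,0,0,0,0.45],[0,0,-3,0,0,0,0.45],[0,0,0,0,0,6.72,0.45],[0,0,0,0,0,6.72,0.45]])

```text
time: 43.13
tool_pos: [0.5459, -0.222, 0.1553]
tcp_rot: [0.787, 0.617, 0.001, 0.002]
ft_force: [0.3, 0.3, -0.8]
width: 0.452
finger_force: 0.0
```

Call:
play_rows(targets=[[0,0,0,0,0,6.72,0.45],[0,0,0,0,0,6.72,0.45],[0,0,0,0,0,6.72,0.45],[0,0,0,0,0,6.72,0.45],[0,0,0,0,0,6.72,0.45],[0,0,0,0,0,6.72,0.45],[0,0,0,0,0,6.72,0.45],[0,0,0,0,0,6.72,0.45]])

```text
time: 43.8
tool_pos: [0.544, -0.2209, 0.1518]
tcp_rot: [0.981, 0.194, -0.001, -0.001]
ft_force: [-0.1, -0.8, -1.0]
width: 0.449
finger_force: 0.0
```

Call:
play_rows(targets=[[0,0,0,0,0,6.72,0.45],[0,0,0,0,0,6.72,0.45],[-3.6,-0.15,0,0,0,0,0.45],[-3.6,-0.15,0,0,0,0,0.45],[-3.6,-0.15,2,0,0,0,0.45],[0,0,2,0,0,0,0.45],[0,0,0,0,0,0,0.45],[0,0,0,0,0,0,0.45]])

```text
time: 44.47
tool_pos: [0.4362, -0.2336, 0.1117]
tcp_rot: [0.997, 0.081, -0.001, -0.001]
ft_force: [-0.7, -0.3, 0.5]
width: 0.452
finger_force: 0.0
```

```bash
python3 - <<'E'
from h import *
s=st(); im,d,M=save('wrist','w18'); P=cloud('wrist',d,M)
h=cv2.cvtColor(im,cv2.COLOR_RGB2HSV)
o=(h[...,0]>6)&(h[...,0]<24)&(h[...,1]>120)&(h[...,2]>80)&(P[...,2]>.05)&(P[...,2]<.075)&(abs(P[...,0]-.45)<.08)&(abs(P[...,1]+.23)<.08)
q=P[o];print(o.sum(),cv2.minAreaRect((q[:,:2]*1000).astype(np.float32)))
for qn in('lever_grip','pointer','mark4'):
  for r in finder.landmark_of(qn,'wrist')[:3]: print(qn,round(r['score'],2),np.round(r['xy']),at_z('wrist',*r['xy'],Z[qn],M).round(4))
E
```

```text
t 44.47 tcp [ 0.4362 -0.2336  0.1117] yaw 9.25 tilt [-0.002  0.002] w 0.452 F [-0.7 -0.3  0.5] q6 0.74
1655 ((448.9246826171875, -229.253173828125), (71.2650146484375, 13.400360107421875), 11.815409660339355)
lever_grip 0.89 [315. 256.] [ 0.4373 -0.2301  0.059 ]
pointer 0.86 [242. 189.] [ 0.4702 -0.1657  0.02  ]
mark4 0.84 [243. 188.] [ 0.471 -0.166  0.02 ]
mark4 0.78 [147. 176.] [ 0.4687 -0.0898  0.02  ]
mark4 0.74 [196. 183.] [ 0.4693 -0.1289  0.02  ]
```

View pics/w18.png

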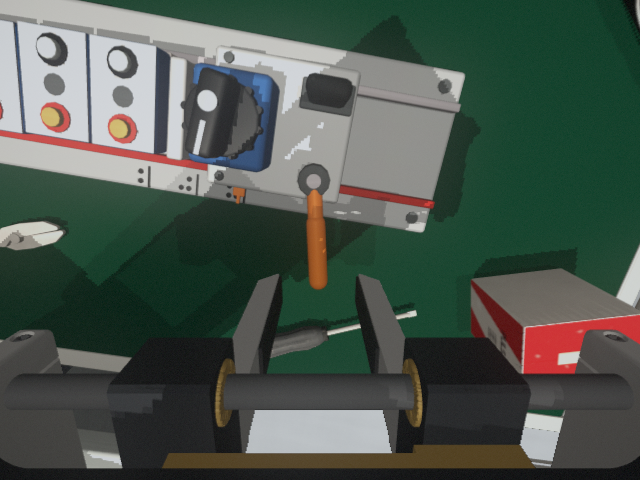

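The lever (316,190..288) is between the fingers and the pointer is at the 4-dot mark. Grip and close.

Call:
play_rows(targets=[[0,-0.1,3,0,0,-1.2,0.45],[0,0,3.2,0,0,0,0.45],[0,0,0,0,0,0,0.45],[0,0,0,0,0,0,0],[0,0,0,0,0,0,0],[0,0,0,0,0,0,0],[0,0,0,0,0,0,0],[0,0,0,0,0,0,0]], squeeze=12)

```text
time: 45.33
tool_pos: [0.438, -0.2332, 0.0522]
tcp_rot: [0.996, 0.091, 0.001, 0.0]
ft_force: [-0.0, 1.3, 3.5]
width: 0.138
finger_force: 12.0
```

Call:
play_rows(targets=[[0.04,0.63,0,0,0,-6.62,0],[0.04,0.63,0,0,0,-6.62,0],[0.04,0.63,0,0,0,-6.62,0],[0.04,0.63,0,0,0,-6.62,0],[0.04,0.63,0,0,0,-6.62,0],[0.04,0.63,0,0,0,-6.62,0],[0.04,0.63,0,0,0,-6.62,0],[0,0,0,0,0,0,0]])

```text
time: 46.0
tool_pos: [0.4622, -0.2694, 0.0522]
tcp_rot: [0.879, 0.477, 0.001, 0.001]
ft_force: [-0.8, 2.6, 5.0]
width: 0.14
finger_force: 12.0
```

Call:
play_rows(targets=[[0.04,0.63,0,0,0,-6.62,0],[0.04,0.63,0,0,0,-6.62,0],[0.04,0.63,0,0,0,-6.62,0],[0.04,0.63,0,0,0,-6.62,0],[0.03,0.5,0,0,0,-5.2,0],[0,0,0,0,0,0,0],[0,0,0,0,0,0,0]])

```text
time: 46.58
tool_pos: [0.4898, -0.2773, 0.0523]
tcp_rot: [0.717, 0.697, 0.0, -0.0]
ft_force: [-1.7, 2.9, 8.5]
width: 0.137
finger_force: 12.0
```

```bash
python3 - <<'E'
from h import *
s=st(); im,d,M=save('wrist','w19')
for qn in('lever_grip','pointer','mark4'):
  for r in finder.landmark_of(qn,'wrist')[:3]: print(qn,round(r['score'],2),np.round(r['xy']),at_z('wrist',*r['xy'],Z[qn],M).round(4))
E
```

```text
t 46.58 tcp [ 0.4898 -0.2773  0.0523] yaw 88.42 tilt [0. 0.] w 0.137 F [-1.7  2.9  8.5] q6 -0.64
lever_grip 0.67 [318. 291.] [ 0.4892 -0.2753  0.059 ]
pointer 0.88 [276.  93.] [ 0.4679 -0.1673  0.02  ]
pointer 0.4 [411.  48.] [ 0.5449 -0.1461  0.02  ]
mark4 0.78 [279.  92.] [ 0.4695 -0.1668  0.02  ]
mark4 0.68 [270.  14.] [ 0.4671 -0.1277  0.02  ]
mark4 0.56 [121. 237.] [ 0.3616 -0.2512  0.02  ]
```

The lever is locked (yaw 88.4 at the bar) and the pointer is still on the mark. Now the knob: its bar lies about along world x, so I approach at yaw 180 to have the full clockwise range.

Call:
play_rows(targets=[[0,0,0,0,0,0,0.45],[0,0,0,0,0,0,0.45],[0,0,0,0,0,0,0.45],[0,0,-4,0,0,0,0.45],[0,0,-4,0,0,0,0.45],[0,0,-4,0,0,0,0.45],[0,0,0,0,0,-7.05,0.45],[0,0,0,0,0,-7.05,0.45]])

```text
time: 47.45
tool_pos: [0.4919, -0.2795, 0.1748]
tcp_rot: [0.623, 0.782, -0.0, 0.004]
ft_force: [-0.4, -0.2, -1.9]
width: 0.446
finger_force: 0.0
```

Call:
play_rows(targets=[[0,0,0,0,0,-7.05,0.45],[0,0,0,0,0,-7.05,0.45],[0,0,0,0,0,-7.05,0.45],[0,0,0,0,0,-7.05,0.45],[0,0,0,0,0,-7.05,0.45],[0,0,0,0,0,-7.05,0.45],[0,0,0,0,0,-7.05,0.45],[0,0,0,0,0,-7.05,0.45]])

```text
time: 48.12
tool_pos: [0.4895, -0.2777, 0.1703]
tcp_rot: [0.18, 0.984, -0.0, -0.0]
ft_force: [-0.2, -0.1, -0.2]
width: 0.447
finger_force: 0.0
```

Call:
play_rows(targets=[[0,0,0,0,0,-7.05,0.45],[0,0,0,0,0,-7.05,0.45],[0,0,0,0,0,-7.05,0.45],[-1,3.73,0,0,0,0,0.45],[-1,3.73,0,0,0,0,0.45],[-1,3.73,0,0,0,0,0.45],[0,0,0,0,0,0,0.45],[0,0,0,0,0,0,0.45]])

```text
time: 48.78
tool_pos: [0.5196, -0.164, 0.1705]
tcp_rot: [-0.003, 1.0, -0.0, -0.0]
ft_force: [-0.6, -0.2, -0.1]
width: 0.449
finger_force: 0.0
```

```bash
python3 - <<'E'
from h import *
s=st(); im,d,M=save('wrist','w20'); P=cloud('wrist',d,M)
b=(P[...,2]>.115)&(P[...,2]<.132)&(abs(P[...,0]-.5205)<.035)&(abs(P[...,1]+.165)<.035)
print(b.sum(),cv2.minAreaRect((P[b][:,:2]*1000).astype(np.float32)), np.median(P[b][:,2]))
for qn in('lever_grip','pointer','knob_grip'):
  for r in finder.landmark_of(qn,'wrist')[:2]: print(qn,round(r['score'],2),np.round(r['xy']),at_z('wrist',*r['xy'],Z[qn],M).round(4))
to(.5205,-.165,.101,180)
E
```

```text
t 48.78 tcp [ 0.5196 -0.164   0.1705] yaw -179.65 tilt [-0. -0.] w 0.449 F [-0.6 -0.2 -0.1] q6 -2.04
1047 ((519.6220092773438, -168.2769775390625), (14.026662826538086, 40.045833587646484), 80.82574462890625) 0.1237830516727112
lever_grip 0.97 [185. 202.] [ 0.4883 -0.28    0.059 ]
pointer 0.88 [312. 173.] [ 0.4669 -0.1695  0.02  ]
knob_grip 0.69 [313. 260.] [ 0.5214 -0.1677  0.116 ]
knob_grip 0.62 [314. 173.] [ 0.4581 -0.1671  0.116 ]
rz 0.1 dx,dy,dz [-0.14  0.19  6.96]
```

View pics/w20.png

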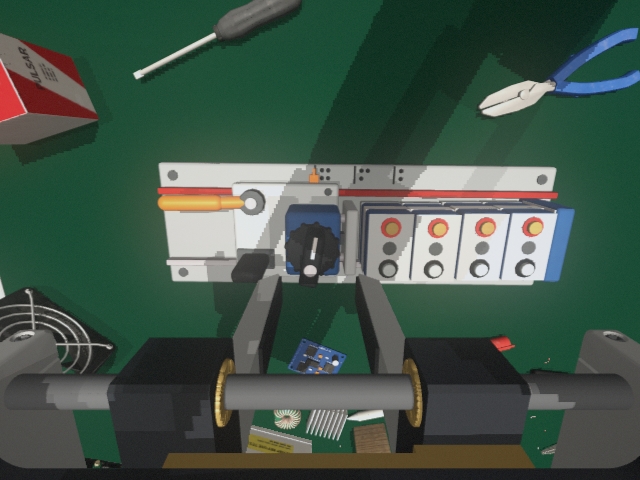

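The view from above shows the lever locked (200,202), the pointer (314,177) on the 4-dot line, and the knob bar at about (311,255) turned roughly -9°. Align, lower and grip.

Call:
play_rows(targets=[[0,-0.4,0,0,0,4.75,0.4],[0,0,0,0,0,4.75,0.4],[0,0,3,0,0,0,0.4],[0,0,3,0,0,0,0.4],[0,0,0.8,0,0,0,0.4],[0,0,0,0,0,0,0.4],[0,0,0,0,0,0,0.4]])

```text
time: 49.57
tool_pos: [0.5192, -0.1704, 0.1028]
tcp_rot: [0.082, 0.997, 0.0, -0.0]
ft_force: [-1.2, 0.5, 0.7]
width: 0.398
finger_force: 0.0
```

Call:
play_rows(targets=[[0,0,0,0,0,0,0],[0,0,0,0,0,0,0],[0,0,0,0,0,0,0],[0,0,0,0,0,0,0],[0,0,0,0,0,0,0],[0,0,0,0,0,0,0]], squeeze=25)

```text
time: 50.07
tool_pos: [0.5205, -0.169, 0.104]
tcp_rot: [0.081, 0.997, 0.0, 0.001]
ft_force: [0.0, 5.0, 5.4]
width: 0.146
finger_force: 25.0
```

```bash
python3 - <<'E'
from h import *
s=st(); print(s['moment'],s['finger_force'])
E
```

```text
t 50.07 tcp [ 0.5205 -0.169   0.104 ] yaw 170.68 tilt [0.003 0.001] w 0.146 F [0.  5.  5.4] q6 -1.88
[ 0.84973987 -0.25133332  0.0418737 ] 24.99880850315094
```

Call:
play_rows(targets=[[0,0,0,0,0,7,0],[0,0,0,0,0,7,0],[0,0,0,0,0,7,0],[0,0,0,0,0,7,0],[0,0,0,0,0,7,0],[0,0,0,0,0,7,0],[0,0,0,0,0,7,0],[0,0,0,0,0,7,0]])

```text
time: 50.73
tool_pos: [0.5205, -0.1689, 0.104]
tcp_rot: [0.542, 0.84, 0.001, 0.001]
ft_force: [0.9, 4.2, 5.6]
width: 0.143
finger_force: 25.0
```

```bash
python3 - <<'E'
from h import *
s=st(); print(s['moment'],s['finger_force'])
E
```

```text
t 50.73 tcp [ 0.5205 -0.1689  0.104 ] yaw 114.35 tilt [0.002 0.001] w 0.143 F [0.9 4.2 5.6] q6 -0.9
[ 0.81242458 -0.22510172  0.1088244 ] 24.998712837696075
```

Call:
play_rows(targets=[[0,0,0,0,0,7,0],[0,0,0,0,0,7,0],[0,0,0,0,0,7,0],[0,0,0,0,0,7,0],[0,0,0,0,0,7,0],[0,0,0,0,0,7,0],[0,0,0,0,0,0,0]])

```text
time: 51.32
tool_pos: [0.5205, -0.1689, 0.104]
tcp_rot: [0.807, 0.591, 0.001, 0.001]
ft_force: [0.6, 3.5, 5.5]
width: 0.149
finger_force: 25.0
```

```bash
python3 - <<'E'
from h import *
s=st(); print(s['moment'],s['finger_force'])
im,d,M=save('wrist','w21')
for qn in('pointer','mark4'):
  for r in finder.landmark_of(qn,'wrist')[:2]: print(qn,round(r['score'],2),np.round(r['xy']),at_z('wrist',*r['xy'],Z[qn],M).round(4))
E
```

```text
t 51.32 tcp [ 0.5205 -0.1689  0.104 ] yaw 72.44 tilt [0.003 0.001] w 0.149 F [0.6 3.5 5.5] q6 -0.17
[ 0.74652732 -0.16313257 -0.04570428] 25.003099143505096
pointer 0.93 [256. 260.] [ 0.4675 -0.1649  0.02  ]
mark4 0.91 [242. 214.] [ 0.4709 -0.1248  0.02  ]
mark4 0.83 [257. 258.] [ 0.4684 -0.1634  0.02  ]
```

Call:
play_rows(targets=[[0,0,0,0,0,7,0],[0,0,0,0,0,7,0],[0,0,0,0,0,7,0],[0,0,0,0,0,7,0]])

```text
time: 51.8
tool_pos: [0.5206, -0.1689, 0.104]
tcp_rot: [0.926, 0.377, 0.001, 0.0]
ft_force: [0.5, 3.3, 5.3]
width: 0.14
finger_force: 25.0
```

```bash
python3 - <<'E'
from h import *
s=st(); print(s['moment'],s['finger_force'])
E
```

```text
t 51.8 tcp [ 0.5206 -0.1689  0.104 ] yaw 44.35 tilt [0.003 0.001] w 0.14 F [0.5 3.3 5.3] q6 0.32
[ 0.74076117 -0.13344828  0.12057485] 25.000177323818207
```

Call:
play_rows(targets=[[0,0,0,0,0,7,0],[0,0,0,0,0,7,0],[0,0,0,0,0,7,0]])

```text
time: 52.05
tool_pos: [0.5206, -0.169, 0.104]
tcp_rot: [0.979, 0.202, 0.001, 0.0]
ft_force: [0.4, 3.9, 5.4]
width: 0.147
finger_force: 25.0
```

```bash
python3 - <<'E'
from h import *
s=st(); print(s['moment'],s['finger_force'])
E
```

```text
t 52.05 tcp [ 0.5206 -0.169   0.104 ] yaw 23.35 tilt [0.003 0.   ] w 0.147 F [0.4 3.9 5.4] q6 0.69
[ 0.75811817 -0.14298039  0.11431669] 25.001600682735443
```

Call:
play_rows(targets=[[0,0,0,0,0,7,0],[0,0,0,0,0,7,0],[0,0,0,0,0,7,0]])

```text
time: 52.3
tool_pos: [0.5206, -0.1691, 0.104]
tcp_rot: [1.0, 0.021, 0.001, -0.0]
ft_force: [1.5, 3.6, 5.6]
width: 0.148
finger_force: 25.0
```

```bash
python3 - <<'E'
from h import *
s=st(); print(s['moment'],s['finger_force'])
im,d,M=save('wrist','w22')
E
```

```text
t 52.3 tcp [ 0.5206 -0.1691  0.104 ] yaw 2.36 tilt [0.003 0.   ] w 0.148 F [1.5 3.6 5.6] q6 1.06
[ 0.71593116 -0.08600339  0.14067996] 24.998992681503296
```

View pics/w22.png

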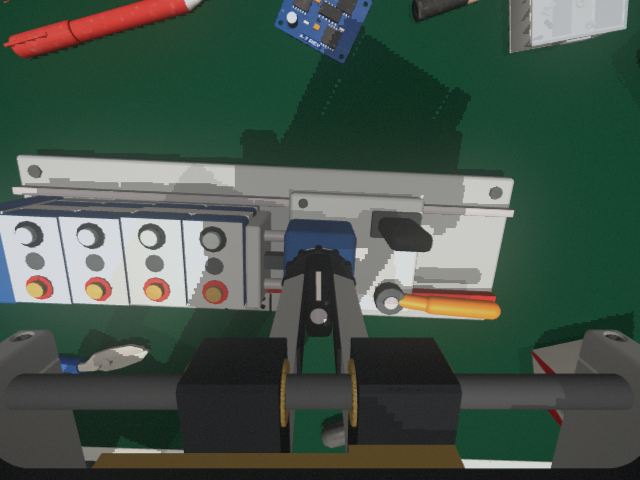

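The plate (262,265) is up against the last cell and the moment is rising. I continue in small steps.

Call:
play_rows(targets=[[0,0,0,0,0,7,0],[0,0,0,0,0,7,0]])

```text
time: 52.52
tool_pos: [0.5206, -0.1691, 0.104]
tcp_rot: [0.995, -0.101, 0.001, -0.0]
ft_force: [0.8, 2.8, 6.1]
width: 0.143
finger_force: 25.0
```

```bash
python3 - <<'E'
from h import *
s=st(); print(s['moment'])
E
```

```text
t 52.52 tcp [ 0.5206 -0.1691  0.104 ] yaw -11.65 tilt [0.003 0.   ] w 0.143 F [0.8 2.8 6.1] q6 1.3
[ 0.72441863 -0.17529704  0.14575844]
```

Call:
play_rows(targets=[[0,0,0,0,0,7,0],[0,0,0,0,0,7,0]])

```text
time: 52.68
tool_pos: [0.5206, -0.1691, 0.104]
tcp_rot: [0.975, -0.222, 0.001, -0.0]
ft_force: [0.9, 3.5, 5.0]
width: 0.149
finger_force: 25.0
```

```bash
python3 - <<'E'
from h import *
s=st(); print(s['moment'])
E
```

```text
t 52.68 tcp [ 0.5206 -0.1691  0.104 ] yaw -25.64 tilt [0.003 0.   ] w 0.149 F [0.9 3.5 5. ] q6 1.54
[ 0.78301965 -0.10768034  0.11436678]
```

Call:
play_rows(targets=[[0,0,0,0,0,7,0],[0,0,0,0,0,7,0]])

```text
time: 52.85
tool_pos: [0.5206, -0.1691, 0.104]
tcp_rot: [0.941, -0.339, 0.001, -0.001]
ft_force: [1.6, 3.0, 5.5]
width: 0.146
finger_force: 25.0
```

```bash
python3 - <<'E'
from h import *
s=st(); print(s['moment'])
im,d,M=save('wrist','w23'); P=cloud('wrist',d,M)
# plate & block profile along y at mid-x lines, height
for x0 in(.500,.508,.535,.542):
    m=(abs(P[...,0]-x0)<.003)&(P[...,1]<-.07)&(P[...,1]>-.2)
    q=P[m]; 
    h=[(round(y,4),round(float(np.median(q[abs(q[:,1]-y)<.001][:,2])),3)) for y in np.arange(-.152,-.112,.002) if (abs(q[:,1]-y)<.001).any()]
    print(x0,[(int(round(a*1000)),int(b*1000)) for a,b in h])
E
```

```text
t 52.85 tcp [ 0.5206 -0.1691  0.104 ] yaw -39.66 tilt [0.003 0.   ] w 0.146 F [1.6 3.  5.5] q6 1.79
[ 0.81454383 -0.13308033  0.1149808 ]
0.5 []
0.508 [(-152, 123), (-120, 81), (-118, 81), (-116, 80), (-114, 81)]
0.535 [(-152, 82), (-150, 82), (-148, 81), (-146, 80), (-140, 62), (-138, 62), (-136, 61), (-134, 62), (-132, 65), (-130, 70), (-128, 77), (-126, 77), (-124, 77), (-122, 77), (-120, 79), (-118, 81), (-116, 81), (-114, 80)]
0.542 [(-152, 82), (-150, 82), (-148, 81), (-146, 79), (-140, 60), (-138, 61), (-136, 60), (-134, 58), (-132, 53), (-130, 61), (-128, 77), (-126, 77), (-124, 77), (-122, 76), (-120, 79), (-118, 81), (-116, 81), (-114, 80)]
```

Call:
play_rows(targets=[[0,0,0,0,0,7,0],[0,0,0,0,0,7,0],[0,0,0,0,0,7,0],[0,0,0,0,0,7,0],[0,0,0,0,0,7,0],[0,0,0,0,0,0,0],[0,0,0,0,0,0,0],[0,0,0,0,0,0,0]])

```text
time: 53.57
tool_pos: [0.5206, -0.1692, 0.104]
tcp_rot: [0.797, -0.604, 0.001, -0.001]
ft_force: [1.5, 3.1, 5.8]
width: 0.148
finger_force: 25.0
```

Call:
play_rows(targets=[[0,0,0,0,0,0,0.4],[0,0,0,0,0,0,0.4],[0,0,0,0,0,0,0.4],[0,0,-3,0,0,0,0.4],[0,0,-4,0,0,0,0.4],[0,0,-4,0,0,0,0.4],[0,0,-2,0,0,0,0.4],[0,0,0,0,0,0,0.4]])

```text
time: 54.23
tool_pos: [0.5226, -0.1716, 0.2391]
tcp_rot: [0.797, -0.604, 0.006, -0.001]
ft_force: [-0.0, 0.2, 1.2]
width: 0.4
finger_force: 0.0
```

Call:
play_rows(targets=[[0,0,0,0,0,0,0.4],[0,0,0,0,0,0,0.4],[0,0,0,0,0,0,0.4]])

```text
time: 54.48
tool_pos: [0.5178, -0.169, 0.23]
tcp_rot: [0.797, -0.604, -0.002, 0.001]
ft_force: [0.5, -0.3, 0.0]
width: 0.4
finger_force: 0.0
```

```bash
python3 - <<'E'
from h import *
s=st(); im,d,M=save('wrist','w24'); P=cloud('wrist',d,M)
b=(P[...,2]>.115)&(P[...,2]<.132)&(abs(P[...,0]-.5205)<.035)&(abs(P[...,1]+.168)<.035)
print(b.sum(),cv2.minAreaRect((P[b][:,:2]*1000).astype(np.float32)))
bedcells(im,P)
for qn in('lever_grip','pointer','mark4'):
  for r in finder.landmark_of(qn,'wrist')[:3]: print(qn,round(r['score'],2),np.round(r['xy']),at_z('wrist',*r['xy'],Z[qn],M).round(4))
for x0 in(.500,.535,.542):
    q=P[(abs(P[...,0]-x0)<.003)]
    print(x0,[(y,int(1000*np.median(q[abs(q[:,1]*1000-y)<.6][:,2]))) for y in range(-152,-112) if (abs(q[:,1]*1000-y)<.6).any()])
E
```

```text
t 54.48 tcp [ 0.5178 -0.169   0.23  ] yaw -74.35 tilt [-0.004  0.002] w 0.4 F [ 0.5 -0.3  0. ] q6 2.39
677 ((519.6962280273438, -168.95448303222656), (13.338404655456543, 40.284912109375), 15.347733497619629)
bed [ 542.1 -163.1] [13.3 34.1] 4.1 0.0815
bed [ 498.8 -162.6] [34.8 13.5] 88.6 0.0814
bed [521.9 -59.3] [ 61.2 144. ] 0.1 0.0804
lever_grip 0.78 [374. 122.] [ 0.4914 -0.2788  0.059 ]
pointer 0.95 [356. 222.] [ 0.4708 -0.1699  0.02  ]
pointer 0.65 [372. 122.] [ 0.4881 -0.2818  0.02  ]
mark4 0.92 [339. 282.] [ 0.4681 -0.0915  0.02  ]
mark4 0.83 [346. 253.] [ 0.4706 -0.1301  0.02  ]
mark4 0.63 [355. 223.] [ 0.4716 -0.1682  0.02  ]
0.5 [(-152, 82), (-151, 82), (-150, 81), (-149, 81), (-148, 81), (-147, 80), (-146, 79), (-141, 62), (-140, 62), (-139, 61), (-138, 62), (-137, 62), (-136, 62), (-135, 62), (-134, 61), (-133, 62), (-132, 62), (-131, 66), (-130, 71), (-129, 77), (-128, 77), (-127, 76), (-126, 77), (-125, 76), (-124, 77), (-123, 76), (-122, 76), (-121, 77), (-120, 79), (-119, 81), (-118, 80), (-117, 80), (-116, 80), (-115, 81), (-114, 81), (-113, 80)]
0.535 [(-152, 82), (-
[... 156 characters left out ...]
134, 60), (-133, 61), (-132, 61), (-131, 64), (-130, 70), (-129, 76), (-128, 76), (-127, 76), (-126, 77), (-125, 77), (-124, 77), (-123, 77), (-122, 77), (-121, 76), (-120, 78), (-119, 80), (-118, 80), (-117, 80), (-116, 81), (-115, 80), (-114, 80), (-113, 80)]
0.542 [(-152, 82), (-151, 81), (-150, 81), (-149, 81), (-148, 81), (-147, 79), (-146, 79), (-141, 61), (-140, 60), (-139, 60), (-138, 60), (-137, 61), (-136, 61), (-135, 61), (-134, 61), (-133, 61), (-132, 61), (-131, 62), (-130, 71), (-129, 77), (-128, 76), (-127, 76), (-126, 76), (-125, 77), (-124, 77), (-123, 77), (-122, 76), (-121, 77), (-120, 79), (-119, 80), (-118, 80), (-117, 80), (-116, 80), (-115, 80), (-114, 81), (-113, 80)]
```

View pics/w24.png

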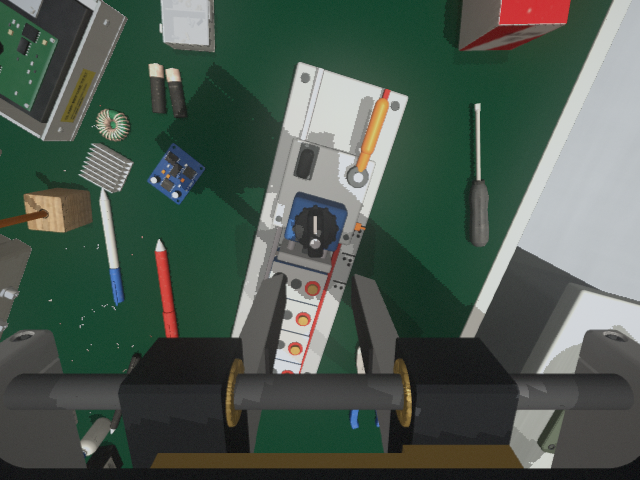

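The plate front stayed at y≈-120 mm against the stack over the last 35° of turn, so the knob slipped about 1.3–1.7 rad (2–3 clicks). The pointer is on the mark at (357,222), the lever is locked, and the hand is clear.

```bash
python3 -c "
from station import finish_job
print(finish_job())"
```

```text
the job is handed in; nothing more can be done
None
```

I've handed in the job, with no verdict returned. All four cells are clamped at the 4-dot mark with the lever locked. By my estimate, the knob slipped about 1.3–1.7 rad (2–3 clicks).

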